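Send the tomato pan out on the pass

ROBOT

A 6-joint arm with a two-finger parallel gripper is mounted at the origin on the work surface. World frame = base frame: x ahead of the robot, y to its left, z up, the work surface at z = 0. Lengths are in m, angles in degrees, forces in N, time in s.
With the tool pointing down it reaches from about 0.35 to 0.875 m from the base axis. Payload 4.2 kg.
Tool frame: the origin (TCP) lies on the mounting face of the last link; the fingertips stand 182 mm ahead of it and the grasp point (between the pads) lies 164 mm ahead of it (r.tcp_to_grasp is the distance from the TCP to the grasp point, in m); z points along the fingers, y is the line along which they close (so a half turn about z gives the same grasp; the last joint's range is limited). The gripper opens to 87 mm and grips with 3 to 60 N. Pads are 19 mm wide; open, the fingers measure 117 mm over their backs; the gripper's body (75 mm by 190 mm) begins 51 mm behind the grasp point.
Start: joints at [90.39, 22.042, 0.453, 0, -68.411, -14.817], TCP at [0.156, 0.605, 0.405] pointing down, gripper open.
Joint ranges: [-179.83, 179.83], [-69.29, 118.12], [-61.27, 80.66], [-181.25, 117.63], [-171.15, -9.14], [-177.46, 177.46]. Speed limits (degrees/s): [159.86, 159.86, 180, 180, 180, 180].

INTERFACE

Orientations are given as a 3x3 rotation matrix whose columns are the frame's x, y, z axes.
In Python, from station import sense, eyes, r gives the robot as it stands.
- The arm moves only by the tool jog_arm, never from a script. Its argument "increments" is a list of rows, each a list of 4 numbers: the shift along the tool's x, y, z normalised to -1 to 1, where 1 is 0.02 m, then the turn about the tool's z normalised to -1 to 1, where 1 is 0.08 rad. A call has 1 to 10 rows; each row shifts and turns the commanded pose from where the row before left it, along the tool's axes as they then stand; what a row does not reach is not made up. A row lasts 1/10 s, in which the tool goes at most 50 mm and 8.59 degrees, less where a joint would pass 70% of its speed; a pose out of reach is approached as far as the arm can. A call with a number of a shift or a turn outside -1 to 1 is refused whole. A call with a gripper value outside its range is refused whole. "grip" is the finger opening in mm, from 0 to 87, set as the call begins (left out, the last holds). The fingers move at their own pace and stop on an object; the grip force is fixed at half the most. Time passes only in rows, so rows that do not move let the fingers close. It gives the time, the measured TCP pose, the force, the opening and the grip force at its end, in the units of the state.
- sense(): the state, without advancing time (a new reading comes with each control period).
- eyes.capture(name): name is "side" or "top" or "wrist"; returns the picture (480x640x3 uint8, blue, green, red); there is no depth.
- eyes.get_calibration(name): a dict with "camera_matrix" (3x3 intrinsics, pixels), "R" (3x3) and "t" (3): a world point X has camera coordinates R X + t; the wrist camera has in their place "T_tool_cam" (4x4, takes a point from camera to tool coordinates, whose origin is the TCP and whose axes are the flange's). Camera axes: x right, y down, z forward; pixel columns grow to the right and rows downward; lengths in m; the calibration is good to about 2 mm. A picture is of the moment at which its call begins: read the wrist's pose just before it. get_calibration takes no time and is no camera call.
- r.finish_job(): hands the job in; it is judged then, once.
Trained networks look in the newest picture that a camera, given by its name, has taken for a name from the list of things; names that differ only in an ending like _2 or _b are one class to them, and where a whole thing is asked for, a point or a joint stands for the part that bears it (a point fixed in the world has none). Each returns a list of dicts, best first, with "conf" (0 to 1); they miss things now and then, are a little off and sometimes report something else, mostly with a low value. They report only what shows in the picture. A call takes as long as a camera call. They do not tell look-alikes from the thing itself.
- eyes.spot_in(camera, name): "centre" ([x, y, z] in m, in world coordinates, good to about 4 mm: the middle of the surface that is visible of it).
- eyes.outline_of(camera, name): "mask" (480x640 bool, what is visible of it).
The state is a dict: "time_s": time; "joints": joint angles; "joint_velocities": joint speeds; "effort": joint torques, N m; "tcp_pos": TCP position; "ee_rot": TCP orientation; "wrist_force": force on the tool from outside, world axes, zero at the start; "moment": the same for the moment, N m; "gripper_width": opening from 0.0 (shut) to 1.0 (fully open); "gripper_force": force on a finger pad.
Only numpy, scipy, OpenCV 4.12 (cv2) and the standard library are available. Lean on these libraries where they do the work, as an engineer would, in place of code of your own. Each camera call takes 0.05 s, during which the arm holds its last target. There are 200 camera calls.

TASK

Tip all five cherry tomatoes from the metal cup into the small pan, then stand the empty cup upright on the counter. Then slide the pan flat along the counter, without lifting it, between the guide bars and under the wire shelf until it is right up against the stop with its handle pointing straight out of the lane, and once it is there press the bell's plunger well down to ring it. Do not shift or knock over the ramekin, bottle, pepper mill or spoon.

Things in the scene. Friction and masses are not known exactly. Their poses are not given: they have to be found in the camera images.
- pan: Small round dark-steel serving pan: 112 mm outside diameter at the rim (100 at the foot), 36 mm high, wall and floor 4 mm. Origin: centre of its underside; z up. A straight flat handle runs along its -x axis from 50 to 116 mm from the centre, 16 mm wide, 12 mm thick, its middle 34 mm above the counter; its top is free.
- pan_grip (a point): Middle of the pan's handle, 88 mm from the pan's centre along the pan's -x axis, 34 mm above the counter.
- cup: Bare-metal flared cup holding the five tomatoes: 52 mm outside diameter at the foot, 68 mm at the rim, 58 mm high (62 mm wide at 36 mm height), wall 3 mm, floor 4 mm, 120 g. Origin: centre of its underside; z is its axis, towards the mouth. It stands on the counter to the left or the right of the pan.
- cup_rim (a point): Centre of the cup's mouth, 58 mm above its underside.
- pass_rack: Fixed wire shelf, underside 150 mm up, on posts 170 mm either side of its middle line. Under it two guide bars 20 mm high, inner faces 60 mm either side, form a lane ending at a 40 mm high stop. Origin on the counter: the pan's centre when it touches the stop (face at x = 56 mm). x runs along the lane, away from the robot. Shelf's front edge and lane mouth: x = -105 mm.
- mouth (a point): Middle of the lane's mouth, on the counter, below the shelf's front edge, 105 mm before the origin of pass_rack.
- bell: Fixed counter bell: bright metal dome on a black base 84 mm in diameter, 41 mm high, across the pan from the cup. Origin: centre of its underside.
- bell_top (a point): Top of the bell's plunger: a vertical black button 22 mm in diameter, top 59 mm above the counter when not pressed.
- plunger (a joint): How far the bell's plunger is pressed down: 0 at rest, 0.008 m fully down (about 5 N); springs back. It rings from 0.004 m.
- ramekin: Bystander: low white ceramic bowl, 76 mm across, 35 mm high. Origin under its centre.
- squeeze_bottle: Bystander: white plastic bottle, 52 mm in diameter, 150 mm high. Origin under its centre.
- pepper_mill: Bystander: dark wooden pepper mill, 54 mm in diameter, 130 mm high. Origin under its centre.
- spoon: Bystander: steel spoon lying on the counter.
- tomato0_center (a point): Centre of cherry tomato 1 of 5: firm red ball, 22 mm in diameter, 12 g, at first in the cup.
- tomato1_center (a point): Centre of cherry tomato 2 of 5: firm red ball, 22 mm in diameter, 12 g, at first in the cup.
- tomato2_center (a point): Centre of cherry tomato 3 of 5: firm red ball, 22 mm in diameter, 12 g, at first in the cup.
- tomato3_center (a point): Centre of cherry tomato 4 of 5: firm red ball, 22 mm in diameter, 12 g, at first in the cup.
- tomato4_center (a point): Centre of cherry tomato 5 of 5: firm red ball, 22 mm in diameter, 12 g, at first in the cup.
There are look-alikes about, which are no part of the job. There is more than one size of the pan; the one meant has the size given above.

How it is judged (in metres and radians):
On the way, in this order (a step that is already met when the one before it is completed fails the run):
1. all five tomatoes are in the pan (horizontal distance between each of tomato0_center, tomato1_center, tomato2_center, tomato3_center, tomato4_center and pan below 0.05 m and z of each of tomato0_center, tomato1_center, tomato2_center, tomato3_center, tomato4_center in the frame of pan below 0.045 m), for 0.2 s.
2. the cup stands upright on the counter, let go (height (world z) of cup below 0.006 m and angle between cup's own z axis and vertical below 0.12 rad and contact force between the fingers and cup below 0.5 N), for 0.2 s.
3. the pan, with the tomatoes, is against the stop in the lane (all of step 1 and x of pan in the frame of pass_rack above -0.009 m and y of pan in the frame of pass_rack between -0.015 and 0.015 m and height (world z) of pan below 0.006 m and angle between the x axis of pan and the x axis of pass_rack, either way round below 0.35 rad), for 0.2 s.
4. the bell's plunger is pressed at least 4 mm (value of joint plunger above 0.004 m), for 0.02 s.
At the end, for the whole second after the job is handed in: Pan flat on the counter, within 9 mm of the stop and 15 mm of the lane's middle, handle within 20 degrees of the lane, all five tomatoes in it; cup let go, upright within 7 degrees, on the counter; bell rung, plunger back up; all at rest (all of step 2 and all of step 3 and linear speed of each of pan, cup below 0.02 m/s and value of joint plunger below 0.0015 m); the robot touches nothing.
It fails at once if the pan is lifted more than 20 mm or tipped more than 0.3 rad (height (world z) of pan above 0.02 m or angle between pan's own z axis and vertical above 0.3 rad).
It fails at once if a bystander (ramekin, bottle, pepper mill, spoon) is moved more than 30 mm or knocked over (distance of any of ramekin, squeeze_bottle, pepper_mill, spoon from where it was at the start of the episode above 0.03 m or angle between any of ramekin, squeeze_bottle, pepper_mill's own z axis and vertical above 0.5 rad).
It also fails if it takes over 72 s, if anything falls off the work surface, if the arm or the gripper's body presses on something with over 40 N, if the wrist force passes 120 N, or if a joint passes its speed limit or range.

## Working session

There is one attempt and no reset: what is moved stays moved. The work goes in short steps, Python scripts to look and compute and a tool call to move; the robot and the scene stay as the last step left them, time stands still between calls to the robot, and variables do not carry over. Pictures are saved under pics/ and viewed, at most 10 in all, crops included, and the job is handed in when it is done.

Besides the shell and the picture viewer there is one more tool, called after "Emit:" as name(argument=value, ...), one argument or row to a line, values as JSON. jog_arm: Moves the arm, as the interface text tells. Its arguments: {"type":"object","properties":{"increments":{"type":"array"},"grip":{"type":"number"}},"required":["increments"]}

```bash
mkdir -p pics; ls
python3 - <<'E'
from station import sense, eyes, r
import cv2, numpy as np
s=sense(); print({k:np.round(s[k],3).tolist() for k in ('time_s','tcp_pos','ee_rot','gripper_width')}, r.tcp_to_grasp)
ims={}
for c in ("top","side"):
    im=eyes.capture(c); cv2.imwrite(f"pics/{c}0.png",im)
    k=eyes.get_calibration(c); print(c,np.round(k["R"],3).tolist(),np.round(k["t"],3).tolist(),np.round(k["camera_matrix"],1).tolist())
    for n in ("pan","cup","pass_rack","bell","ramekin","squeeze_bottle","pepper_mill","spoon","tomato0_center"):
        print(c,n,[(np.round(d["centre"],3).tolist(),round(d["conf"],2)) for d in eyes.spot_in(c,n)])
print(sense()["time_s"])
E
```

```text
pics
{'time_s': 0.0, 'tcp_pos': [0.156, 0.605, 0.404], 'ee_rot': [[0.968, -0.249, -0.0], [-0.249, -0.968, -0.002], [0.0, 0.002, -1.0]], 'gripper_width': 0.999} 0.1635
top [[-0.027, -1.0, 0.0], [-0.998, 0.027, -0.054], [0.054, -0.001, -0.999]] [-0.01, 0.505, 1.236] [[480.8, 0.0, 325.5], [0.0, 480.8, 241.7], [0.0, 0.0, 1.0]]
top pan [([0.507, 0.034, 0.005], 0.91), ([0.306, 0.133, 0.002], 0.87), ([0.51, -0.29, 0.047], 0.48)]
top cup [([0.511, -0.29, 0.048], 0.83)]
top pass_rack [([0.753, -0.018, 0.161], 0.7)]
top bell [([0.482, 0.238, 0.028], 0.69)]
top ramekin [([0.603, 0.326, 0.018], 0.84)]
top squeeze_bottle [([0.642, -0.302, 0.098], 0.64), ([0.515, 0.037, 0.005], 0.64)]
top pepper_mill [([0.636, 0.402, 0.094], 0.77)]
top spoon [([0.523, -0.448, 0.014], 0.81)]
top tomato0_center []
side [[0.979, -0.203, -0.003], [-0.149, -0.711, -0.687], [0.138, 0.673, -0.726]] [-0.524, 0.082, 1.215] [[490.2, 0.0, 318.7], [0.0, 490.2, 238.0], [0.0, 0.0, 1.0]]
side pan [([0.305, 0.14, 0.011], 0.96), ([0.51, 0.047, 0.017], 0.83), ([0.332, -0.13, 0.012], 0.79)]
side cup [([0.5, -0.268, 0.039], 0.77)]
side pass_rack [([0.742, -0.047, 0.156], 0.63), ([0.603, 0.338, 0.019], 0.57)]
side bell [([0.479, 0.222, 0.028], 0.97)]
side ramekin [([0.602, 0.338, 0.02], 0.82)]
side squeeze_bottle [([0.644, -0.327, 0.087], 0.71)]
side pepper_mill [([0.635, 0.391, 0.059], 0.88)]
side spoon [([0.533, -0.472, 0.018], 0.64)]
side tomato0_center [([0.514, -0.273, 0.023], 0.64)]
1.0
```

View pics/top0.png

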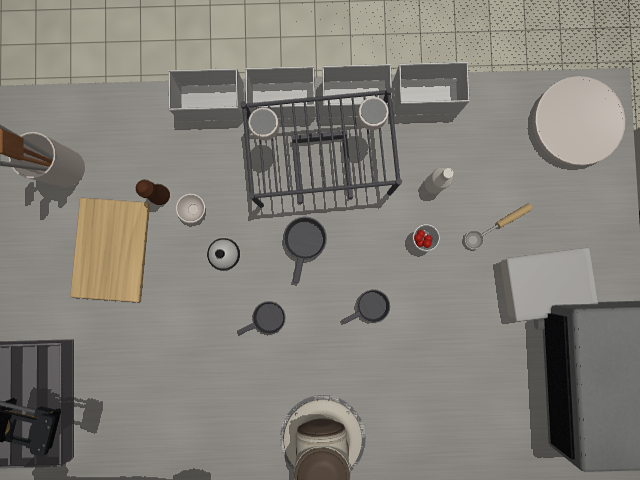

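View pics/side0.png

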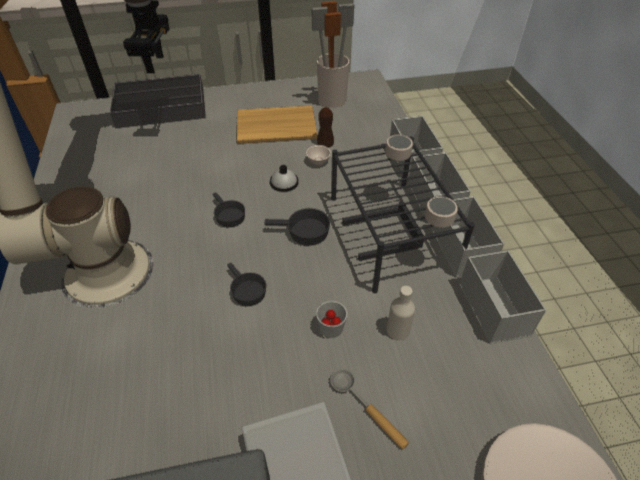

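The pan candidates in the top view are the pan at (305,240), about 42 px or 110 mm across, and two smaller ones of about 82 mm at (268,317) and (372,305). By size, the one meant is (305,240). The tomato cup is at (425,238), and the shelf cups at (263,122) and (373,110) are look-alikes. The bell is at (223,253). I'll check the choice in a close crop.

```bash
cat > h.py <<'E'
import numpy as np, cv2
from station import sense, eyes, r
def w(cam,uv,z):
    k=eyes.get_calibration(cam); R=np.array(k["R"]);t=np.array(k["t"]);K=np.array(k["camera_matrix"])
    d=R.T@np.linalg.inv(K)@np.array([uv[0],uv[1],1.]); c=-R.T@t
    return c+d*(z-c[2])/d[2]
def px(cam,X):
    k=eyes.get_calibration(cam); p=np.array(k["camera_matrix"])@(np.array(k["R"])@np.array(X)+np.array(k["t"])); return p[:2]/p[2]
def mv(target,yaw=None):
    "grasp-point displacement in tool units (rows of 20 mm)"
    s=sense(); R=np.array(s["ee_rot"]); g=np.array(s["tcp_pos"])+R[:,2]*r.tcp_to_grasp
    d=R.T@(np.array(target)-g)/0.02
    y=np.degrees(np.arctan2(R[1,0],R[0,0]))
    print("t",round(s["time_s"],1),"grasp",np.round(g,4),"yaw",round(y,1),"units",np.round(d,2),"F",np.round(s["wrist_force"],1))
    return d
E
python3 - <<'E'
from h import *
im=cv2.imread("pics/top0.png")
cv2.imwrite("pics/c1.png",cv2.resize(im[90:290,220:420],None,fx=3,fy=3,interpolation=cv2.INTER_CUBIC))
for u in [(305,238),(297,283)]: print(w("top",u,0.034))
for n in("pan","cup"):
    eyes.capture("top")
    for d in eyes.outline_of("top",n):
        m=d["mask"].astype(np.uint8); (c,rad)=cv2.minEnclosingCircle(cv2.findNonZero(m)); 
        er=cv2.morphologyEx(m,cv2.MORPH_OPEN,cv2.getStructuringElement(2,(17,17)))
        if er.any():
            c,rad=cv2.minEnclosingCircle(cv2.findNonZero(er)); 
            mm=cv2.moments(m); print(n,d["conf"],c,rad,w("top",c,.036 if n=="pan" else .058),"massc",mm["m10"]/mm["m00"],mm["m01"]/mm["m00"])
E
```

```text
[0.5141649  0.02829263 0.034     ]
[0.39999125 0.05148457 0.034     ]
pan 0.97 (268.4038391113281, 317.21539306640625) 17.006248474121094 [0.31569369 0.1257836  0.036     ] massc 265.8074974670719 318.33029381965554
pan 0.7 (373.0, 306.0434875488281) 17.072885513305664 [ 0.33663927 -0.13980942  0.036     ] massc 370.648839556004 307.12815338042384
pan 0.69 (318.5, 114.5) 75.10336303710938 [ 0.83352849 -0.0146706   0.036     ] massc 319.6242414564037 137.8249760459917
pan 0.66 (304.5, 238.47561645507812) 23.142032623291016 [0.51285615 0.02951744 0.036     ] massc 303.61149032992034 241.73037542662115
```

View pics/c1.png

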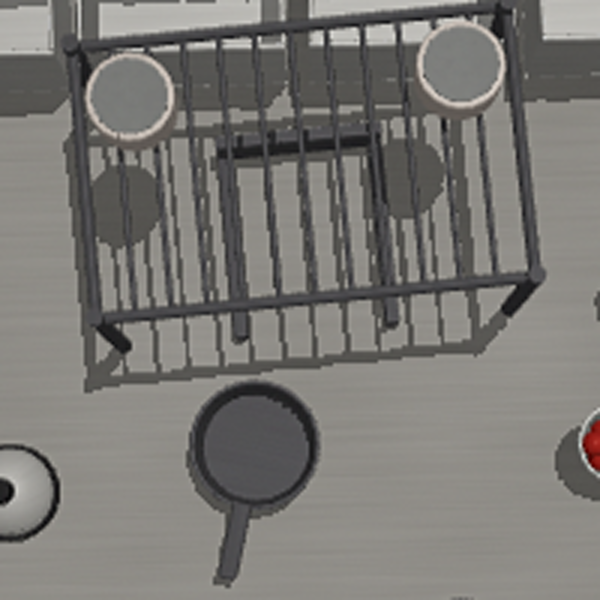

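The crop shows the wanted pan at (305,238) with its handle running down and slightly left. The guide-bar ends are at about (300,202) and (350,198), and the shelf's front rail runs from (252,197) to (399,182). Next I'll compute the rack frame and the cup.

Run:
```python
from h import *
f=lambda u,z: w("top",(220+u[0]/3,90+u[1]/3),z)
fl,fr=f((97,320),.153),f((537,275),.153)
bl,br=f((72,46),.153),f((503,8),.153)
gl,gr=f((240,338),.018),f((391,324),.018)
sl,sr=f((222,158),.04),f((380,145),.04)
for n,p in zip("fl fr bl br gl gr sl sr".split(),(fl,fr,bl,br,gl,gr,sl,sr)): print(n,np.round(p,3))
for a,b in((fl,fr),(bl,br),(gl,gr),(sl,sr)):
    d=a-b; print("yaw",np.degrees(np.arctan2(-d[0],d[1])), "len",np.linalg.norm(d),"mid",(a+b)/2)
d=(bl+br-fl-fr); print("yaw2",np.degrees(np.arctan2(d[1],d[0])))
# side
for c,z in(("top",.058),("side",.058)):
    im=eyes.capture(c); 
    for n in("cup","bell_top","squeeze_bottle","bell"):
        for e in eyes.outline_of(c,n)[:2]:
            ys,xs=np.nonzero(e["mask"]); print(c,n,e["conf"],xs.min(),xs.max(),ys.min(),ys.max(),w(c,((xs.min()+xs.max())/2,(ys.min()+ys.max())/2),z))
```

```text
fl [0.606 0.143 0.153]
fr [ 0.632 -0.198  0.153]
bl [0.822 0.159 0.153]
br [ 0.843 -0.179  0.153]
gl [0.608 0.04  0.018]
gr [ 0.616 -0.092  0.018]
sl [0.76 0.05 0.04]
sr [ 0.768 -0.086  0.04 ]
yaw 4.333905844097748 len 0.3425469910276211 mid [ 0.61897919 -0.02752831  0.153     ]
yaw 3.5801635675668773 len 0.3385639735660798 mid [ 0.83276144 -0.01020087  0.153     ]
yaw 3.7807515976140746 len 0.13157699246486462 mid [ 0.61195594 -0.02596903  0.018     ]
yaw 3.2162913669627518 len 0.13604483686079763 mid [ 0.76411681 -0.01764407  0.04      ]
yaw2 4.633796126510741
top cup 0.64 415 439 224 250 [ 0.50688537 -0.27869211  0.058     ]
top bell_top 0.54 215 224 249 257 [0.48081224 0.24226088 0.058     ]
top squeeze_bottle 0.96 426 452 168 191 [ 0.65145379 -0.31458743  0.058     ]
top squeeze_bottle 0.25 241 400 87 206 [ 0.74387499 -0.01770542  0.058     ]
top bell 0.95 207 239 238 268 [0.48057532 0.23349984 0.058     ]
top bell 0.4 135 169 179 203 [0.64178869 0.41006673 0.058     ]
side cup 0.95 315 346 301 338 [ 0.50066377 -0.28994495  0.058     ]
side bell_top 0.58 306 330 146 164 [0.59066094 0.27939094 0.058     ]
side bell_top 0.41 279 286 165 173 [0.47842445 0.23613856 0.058     ]
side squeeze_bottle 0.89 387 415 286 341 [ 0.65274843 -0.30597373  0.058     ]
side bell 0.59 270 297 165 192 [0.47471313 0.1938701  0.058     ]
```

Emit:
jog_arm(
  increments=[
    [0.84,0.985,0,0],
    [0.84,0.985,0,0],
    [0.84,0.985,0,0],
    [0.84,0.985,0,0],
    [0.84,0.985,0,0],
    [0.84,0.985,0,0],
    [0.84,0.985,0,0],
    [0.84,0.985,0,0],
    [0.84,0.985,0,0],
    [0.84,0.985,0,0],
  ],
  grip=87,
)

```text
time_s: 2.7
tcp_pos: [0.2696, 0.3716, 0.405]
ee_rot: [[0.969, -0.249, 0.0], [-0.249, -0.969, 0.0], [0.0, -0.001, -1.0]]
wrist_force: [0.2, -0.2, -0.1]
gripper_width: 1.0
gripper_force: 0.0
```

Emit:
jog_arm(
  increments=[
    [0.84,0.985,0,0],
    [0.84,0.985,0,0],
    [0.84,0.985,0,0],
    [0.84,0.985,0,0],
    [0.84,0.985,0,0],
    [0.84,0.985,0,0],
    [0.84,0.985,0,0],
    [0.84,0.985,0,0],
    [0.84,0.985,0,0],
    [0.84,0.985,0,0],
  ],
)

```text
time_s: 3.7
tcp_pos: [0.3832, 0.1389, 0.4051]
ee_rot: [[0.969, -0.249, 0.001], [-0.249, -0.969, 0.001], [0.001, -0.001, -1.0]]
wrist_force: [0.8, 1.3, -0.6]
gripper_width: 1.002
gripper_force: 0.0
```

Emit:
jog_arm(
  increments=[
    [0.84,0.985,0,0],
    [0.84,0.985,0,0],
    [0.84,0.985,0,0],
    [0.84,0.985,0,0],
    [0.84,0.985,0,0],
    [0.84,0.985,0,0],
    [0,0,0,-1],
    [0,0,0,-1],
    [0,0,0,-1],
    [0,0,0,-1],
  ],
)

```text
time_s: 4.7
tcp_pos: [0.4511, 0.0002, 0.4049]
ee_rot: [[0.997, 0.071, 0.0], [0.071, -0.997, 0.0], [0.0, -0.0, -1.0]]
wrist_force: [-0.6, -0.4, -1.0]
gripper_width: 1.001
gripper_force: 0.0
```

```bash
python3 -c "
from h import *
mv((.507,-.279,.14)); print(np.round(eyes.get_calibration('wrist')['T_tool_cam'],3).tolist())"
```

```text
t 4.7 grasp [4.511e-01 2.000e-04 2.414e-01] yaw 4.1 units [ 1.79 14.12  5.07] F [-0.6 -0.4 -1. ]
[[-0.001, -0.955, -0.297, 0.082], [1.0, -0.0, -0.0, -0.0], [0.0, -0.297, 0.955, 0.019], [0.0, 0.0, 0.0, 1.0]]
```

Emit:
jog_arm(
  increments=[
    [0.12,1,0,0],
    [0.12,1,0,0],
    [0.12,1,0,0],
    [0.12,1,0,0],
    [0.12,1,0,0],
    [0.12,1,0,0],
    [0.12,1,0,0],
    [0.12,1,0,0],
    [0.12,1,0,0],
    [0.12,1,0,0],
  ],
)

```text
time_s: 5.7
tcp_pos: [0.4887, -0.1983, 0.4049]
ee_rot: [[0.998, 0.068, 0.0], [0.068, -0.998, -0.0], [0.0, 0.0, -1.0]]
wrist_force: [-0.4, -0.6, 0.6]
gripper_width: 0.999
gripper_force: 0.0
```

Emit:
jog_arm(
  increments=[
    [0.12,0.82,1,0],
    [0.12,0.82,1,0],
    [0.12,0.82,1,0],
    [0.12,0.83,1,0],
    [0.11,0.83,1,0],
    [0,0,0,0],
    [0,0,0,0],
  ],
)

```text
time_s: 6.4
tcp_pos: [0.5061, -0.279, 0.3047]
ee_rot: [[0.998, 0.068, -0.001], [0.068, -0.998, -0.0], [-0.001, -0.0, -1.0]]
wrist_force: [-0.4, 0.2, 0.0]
gripper_width: 1.002
gripper_force: 0.0
```

Run:
```python
from h import *
d=mv((.507,-.279,.036)); s=sense(); T=np.array(eyes.get_calibration('wrist')['T_tool_cam']); K=np.array(eyes.get_calibration('wrist')['camera_matrix'])
im=eyes.capture('wrist'); cv2.imwrite('pics/w1.png',im)
R=np.array(s['ee_rot']);p=np.array(s['tcp_pos'])
for e in eyes.outline_of('wrist','cup')[:2]:
    ys,xs=np.nonzero(e['mask']); print(e['conf'],xs.min(),xs.max(),ys.min(),ys.max())
    # fit circle of rim at z=.058: rays
    c,_=cv2.findContours(e['mask'].astype(np.uint8),0,1); c=max(c,key=cv2.contourArea)[:,0].astype(float)
    dc=np.c_[c,np.ones(len(c))]@np.linalg.inv(K).T
    dw=dc@T[:3,:3].T@R.T; o=R@T[:3,3]+p
    q=o+dw*((.058-o[2])/dw[:,2])[:,None]
    (cc,rad)=cv2.minEnclosingCircle(q[:,:2].astype(np.float32)); print('rim circle',cc,rad, q[:,0].min(),q[:,0].max(),q[:,1].min(),q[:,1].max())
```

```text
t 6.4 grasp [ 0.506  -0.2791  0.1412] yaw 3.9 units [0.06 0.   5.26] F [-0.4  0.2  0. ]
0.79 251 370 191 310
rim circle (0.5072115659713745, -0.27351778745651245) 0.03560885414481163 0.47179713033436893 0.5426557130075806 -0.3072173102612338 -0.24000941426219624
```

View pics/w1.png

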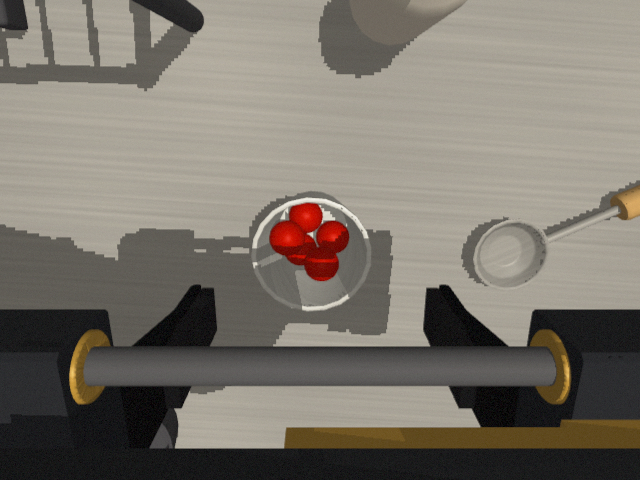

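The wrist view shows the cup with five tomatoes at (311,252), between the fingers. The spoon at (510,255) is clear of them.

Emit:
jog_arm(
  increments=[
    [0.06,-0.27,1,0],
    [0,0,1,0],
    [0,0,1,0],
    [0,0,1,0],
    [0,0,0.8,0],
    [0,0,0.46,0],
    [0,0,0,0],
  ],
)

```text
time_s: 7.2
tcp_pos: [0.5069, -0.2729, 0.1994]
ee_rot: [[0.998, 0.069, -0.001], [0.069, -0.998, 0.0], [-0.001, -0.0, -1.0]]
wrist_force: [0.4, 0.3, 0.6]
gripper_width: 1.001
gripper_force: 0.0
```

Emit:
jog_arm(
  increments=[
    [0,0,0,0],
    [0,0,0,0],
    [0,0,0,0],
    [0,0,0,0],
    [0,0,0,0],
    [0,0,0,0],
  ],
  grip=40,
)

```text
time_s: 7.8
tcp_pos: [0.5072, -0.2736, 0.2004]
ee_rot: [[0.998, 0.068, 0.001], [0.068, -0.998, -0.001], [0.001, 0.001, -1.0]]
wrist_force: [-0.4, 0.0, 5.3]
gripper_width: 0.744
gripper_force: 29.7
```

Emit:
jog_arm(
  increments=[
    [0,0,-0.5,0],
    [0,0,-1,0],
    [0,0,-1,0],
    [0,0,-1,0],
    [0,0,-1,0],
    [0,0,-1,0],
    [0,0,-0.5,0],
    [0,0,0,0],
  ],
)

```text
time_s: 8.6
tcp_pos: [0.507, -0.2734, 0.3208]
ee_rot: [[0.998, 0.068, 0.003], [0.068, -0.998, -0.0], [0.003, 0.001, -1.0]]
wrist_force: [-0.8, -0.1, -2.1]
gripper_width: 0.748
gripper_force: 29.8
```

Run:
```python
from h import *
mv((0.507,-.2735,.036)); a=eyes.capture('wrist'); b=eyes.capture('side')
g=px('side',[.507,-.2735,.14]); u,v=map(int,g); c=cv2.resize(b[max(v-60,0):v+60,u-60:u+60],(480,480),interpolation=cv2.INTER_CUBIC)
cv2.imwrite('pics/s1.png',np.hstack([c,a[100:400,170:450][:, :].repeat(1,0) if 0 else cv2.resize(a[150:350,210:410],(320,480))]))
```

```text
t 8.6 grasp [ 0.5074 -0.2735  0.1573] yaw 3.9 units [-0.04 -0.    6.07] F [-0.8 -0.1 -2.1]
```

View pics/s1.png

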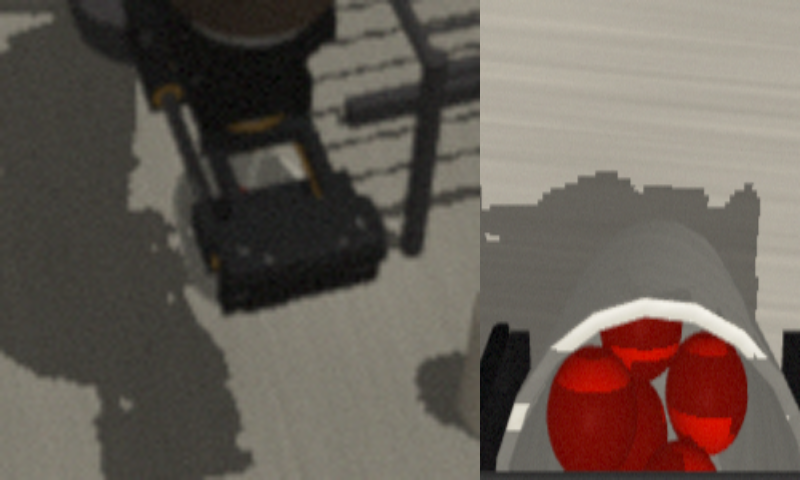

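The grip is secure at 65 mm. The cup is upright with its tomatoes inside, seen in the right half of the picture. The pan is a bit far from the shelf's front rail, which I'll use as the fulcrum for tipping the cup. I'll first nudge the pan forward with the held cup.

Emit:
jog_arm(
  increments=[
    [-0.06,-0.5,0,0],
    [-0.12,-1,0,0],
    [-0.12,-1,0,0],
    [-0.12,-1,0,0],
    [-0.12,-1,0,0],
    [-0.12,-1,0,0],
    [-0.12,-1,0,0],
    [-0.12,-1,0,0],
    [-0.12,-1,0,0],
    [-0.12,-1,0,0],
  ],
)

```text
time_s: 9.7
tcp_pos: [0.4703, -0.0842, 0.3185]
ee_rot: [[0.998, 0.068, -0.002], [0.068, -0.998, -0.0], [-0.002, -0.0, -1.0]]
wrist_force: [0.1, 0.2, -1.2]
gripper_width: 0.745
gripper_force: 29.8
```

Emit:
jog_arm(
  increments=[
    [-0.12,-1,0,0],
    [-0.12,-1,0,0],
    [-0.12,-1,0,0],
    [-0.12,-1,0,0],
    [-0.12,-1,0,0],
    [-0.12,-1,0,0],
    [-0.12,-1,0,0],
    [-0.12,-1,0,0],
    [-0.12,-1,0,0],
    [0,0,0,0],
  ],
)

```text
time_s: 10.7
tcp_pos: [0.4366, 0.0943, 0.3189]
ee_rot: [[0.997, 0.071, -0.001], [0.071, -0.997, -0.0], [-0.001, 0.0, -1.0]]
wrist_force: [0.6, -0.1, -2.4]
gripper_width: 0.745
gripper_force: 29.8
```

Emit:
jog_arm(
  increments=[
    [0,0,1,0],
    [0,0,1,0],
    [0,0,1,0],
    [0,0,1,0],
    [0,0,0.8,0],
    [0,0,0,0],
  ],
)

```text
time_s: 11.3
tcp_pos: [0.4367, 0.0921, 0.2218]
ee_rot: [[0.998, 0.068, -0.004], [0.068, -0.998, -0.003], [-0.004, 0.003, -1.0]]
wrist_force: [3.5, -3.3, 4.3]
gripper_width: 0.744
gripper_force: 30.7
```

Run:
```python
from h import *
mv((0.436+.0385,.093-.032,.061)); 
a=eyes.capture('wrist');b=eyes.capture('top'); cv2.imwrite('pics/t2.png',np.hstack([cv2.resize(b[130:310,200:380],(480,480)),cv2.resize(a[150:430,180:440],(320,345)) if 0 else cv2.resize(a[150:450,220:420],(320,480))]))
```

```text
t 11.3 grasp [0.436  0.0916 0.0583] yaw 3.9 units [ 1.82  1.66 -0.14] F [ 3.5 -3.3  4.3]
```

View pics/t2.png

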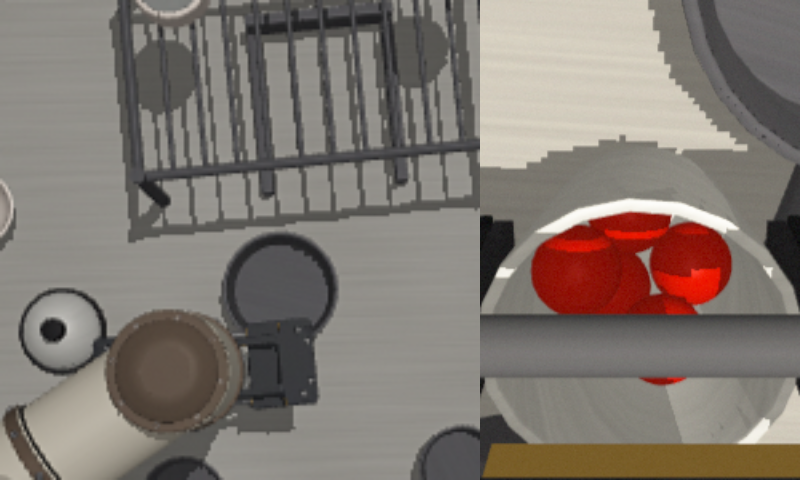

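The cup hasn't moved the pan yet, which is still at (305,238), but a fingertip is grazing the handle. I'll raise it a little, then push.

Emit:
jog_arm(
  increments=[
    [0,0,-0.3,0],
    [0.36,0.35,0,0],
    [0.36,0.35,0,0],
    [0.36,0.35,0,0],
    [0.36,0.34,0,0],
    [0.36,0.34,0,0],
    [0,0,0,0],
    [-0.5,-0.5,-0.5,0],
    [0,0,-1,0],
    [0,0,-1,0],
  ],
)

```text
time_s: 12.4
tcp_pos: [0.4641, 0.0702, 0.2803]
ee_rot: [[0.998, 0.069, -0.001], [0.069, -0.998, -0.001], [-0.001, 0.001, -1.0]]
wrist_force: [1.4, 0.7, -2.0]
gripper_width: 0.745
gripper_force: 29.9
```

Emit:
jog_arm(
  increments=[
    [0,0,-1,0],
    [0,0,-1,0],
    [0,0,-1,0],
    [0,0,-1,0],
    [-0.5,0.8,-1,0],
    [-0.5,0.8,-1,0],
    [0,0,0,0],
  ],
)

```text
time_s: 13.1
tcp_pos: [0.446, 0.0358, 0.4026]
ee_rot: [[0.998, 0.068, 0.006], [0.068, -0.998, 0.002], [0.006, -0.001, -1.0]]
wrist_force: [-0.4, 0.3, -1.4]
gripper_width: 0.745
gripper_force: 29.9
```

```bash
cat >> h.py <<'E'
YAW=np.radians(4.2); O=np.array([.615,-.027])+.105*np.array([np.cos(YAW),np.sin(YAW)])
def rk(p): # world xy -> rack
    c,s=np.cos(YAW),np.sin(YAW); d=np.array(p)[:2]-O; return np.array([c*d[0]+s*d[1],-s*d[0]+c*d[1]])
def wd(p): # rack xy -> world
    c,s=np.cos(YAW),np.sin(YAW); return O+np.array([c*p[0]-s*p[1],s*p[0]+c*p[1]])
def pan():
    im=eyes.capture('top'); best=None
    for e in eyes.outline_of('top','pan'):
        m=e['mask'].astype(np.uint8); o=cv2.morphologyEx(m,cv2.MORPH_OPEN,cv2.getStructuringElement(2,(17,17)))
        if not o.any(): continue
        c,rad=cv2.minEnclosingCircle(cv2.findNonZero(o)); p=w('top',c,.036)
        mm=cv2.moments(m-o); h=w('top',(mm["m10"]/mm["m00"],mm["m01"]/mm["m00"]),.034) if mm["m00"] else p*0
        print('pan?',round(e['conf'],2),'rad',round(rad,1),'world',np.round(p,3),'rack',np.round(rk(p),3),'rest',np.round(h[:2],3),'yaw',np.round(np.degrees(np.arctan2((p-h)[1],(p-h)[0])),1))
    return im
E
python3 - <<'E'
from h import *
mv((.5,0,.2)); cv2.imwrite('pics/t3.png',pan())
E
```

```text
t 13.1 grasp [0.4469 0.0361 0.2391] yaw 3.9 units [2.52 1.98 1.97] F [-0.4  0.3 -1.4]
pan? 0.97 rad 21.4 world [0.539 0.007 0.036] rack [-0.178  0.04 ] rest [0.526 0.008] yaw -3.2
pan? 0.95 rad 16.9 world [ 0.336 -0.139  0.036] rack [-0.391 -0.092] rest [ 0.312 -0.09 ] yaw -64.1
pan? 0.74 rad 16.8 world [0.315 0.125 0.036] rack [-0.393  0.174] rest [0.295 0.177] yaw -69.5
```

Run:
```python
from h import *
for p in [(-.16,.04),(-.118,.04)]:
    print(wd(p)); mv((*wd(p),.239))
```

```text
[0.55721818 0.00886448]
t 13.2 grasp [0.4466 0.0368 0.2364] yaw 3.9 units [ 5.42  1.77 -0.13] F [ 0.2  0.  -1.8]
[0.59910538 0.01194048]
t 13.2 grasp [0.4466 0.0368 0.2364] yaw 3.9 units [ 7.52  1.76 -0.12] F [ 0.2  0.  -1.8]
```

Emit:
jog_arm(
  increments=[
    [0.94,0.22,0,0],
    [0.94,0.22,0,0],
    [0.94,0.22,0,0],
    [0.94,0.22,0,0],
    [0.94,0.22,0,0],
    [0.94,0.22,0,0],
    [0.94,0.22,0,0],
    [0.94,0.22,0,0],
    [0,0,0.6,0],
    [0,0,0.6,0],
  ],
)

```text
time_s: 14.2
tcp_pos: [0.5995, 0.0123, 0.373]
ee_rot: [[0.998, 0.068, -0.003], [0.068, -0.998, -0.0], [-0.003, -0.0, -1.0]]
wrist_force: [-0.4, 0.2, -2.4]
gripper_width: 0.743
gripper_force: 29.9
```

Emit:
jog_arm(
  increments=[
    [0,0,0.3,0],
    [0,0,0.2,0],
    [0,0,0,0],
  ],
)

```text
time_s: 14.5
tcp_pos: [0.5991, 0.0119, 0.3649]
ee_rot: [[0.998, 0.069, -0.001], [0.069, -0.998, -0.0], [-0.001, 0.0, -1.0]]
wrist_force: [0.1, 0.1, -1.2]
gripper_width: 0.745
gripper_force: 29.9
```

Emit:
jog_arm(
  increments=[
    [0,0,0.3,0],
    [0,0,0.2,0],
    [0,0,0,0],
  ],
)

```text
time_s: 14.8
tcp_pos: [0.6001, 0.0119, 0.3611]
ee_rot: [[0.998, 0.07, 0.007], [0.07, -0.998, -0.0], [0.007, 0.001, -1.0]]
wrist_force: [-4.1, 0.5, 15.4]
gripper_width: 0.745
gripper_force: 29.6
```

Emit:
jog_arm(
  increments=[
    [-0.3,0,0,0],
    [-0.26,0,0.12,0],
    [-0.26,0,0.12,0],
    [-0.26,0,0.1,0],
    [0,0,0,0],
  ],
)

```text
time_s: 15.3
tcp_pos: [0.578, 0.0105, 0.3508]
ee_rot: [[0.998, 0.069, 0.004], [0.069, -0.998, 0.001], [0.004, -0.001, -1.0]]
wrist_force: [-1.9, 2.0, 6.5]
gripper_width: 0.747
gripper_force: 30.2
```

Run:
```python
from h import *
mv((.6,.012,.2)); a=eyes.capture('wrist'); b=eyes.capture('side'); u,v=map(int,px('side',[.59,.012,.19]))
cv2.imwrite('pics/w2.png',np.hstack([cv2.resize(a[60:440,150:490],(430,480)),cv2.resize(b[v-60:v+60,u-46:u+46],(368,480),interpolation=cv2.INTER_CUBIC)]))
```

```text
t 15.3 grasp [0.5786 0.0107 0.1873] yaw 4.0 units [ 1.07  0.01 -0.63] F [-1.9  2.   6.5]
```

View pics/w2.png

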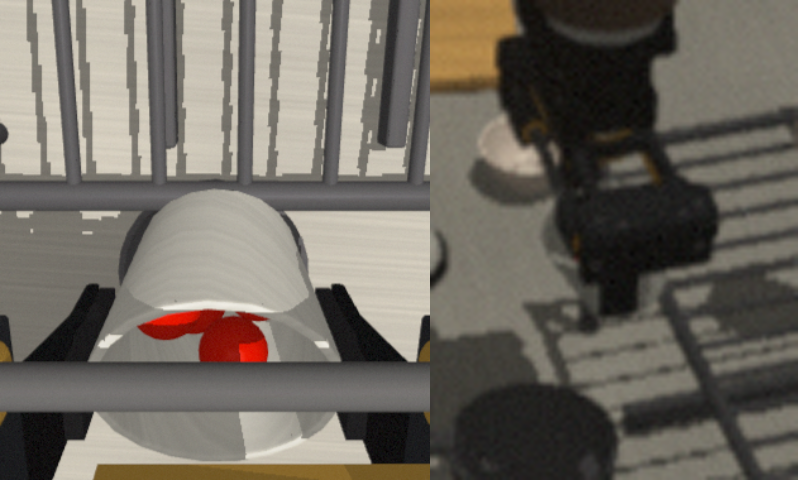

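The wrist view shows the cup pivoting between the pads. Its mouth (near (220,380)) tips back towards the pan, and its foot rests on the rail at (210,195). I'll continue the arc.

Emit:
jog_arm(
  increments=[
    [-0.16,0,0.27,0],
    [-0.16,0,0.28,0],
    [-0.1,0,0.28,0],
    [-0.1,0,0.28,0],
    [-0.1,0,0.28,0],
    [-0.08,0,0.28,0],
    [0,0,0,0],
  ],
)

```text
time_s: 16.1
tcp_pos: [0.5604, 0.009, 0.3134]
ee_rot: [[0.998, 0.068, -0.014], [0.068, -0.998, -0.002], [-0.014, 0.001, -1.0]]
wrist_force: [-12.4, 2.8, 5.6]
gripper_width: 0.746
gripper_force: 30.0
```

Emit:
jog_arm(
  increments=[
    [-0.03,0,0.18,0],
    [-0.02,0,0.18,0],
    [-0.01,0,0.18,0],
    [0,0,0.2,0],
    [0,0,0.2,0],
    [0.02,0,0.2,0],
    [0.05,0,0.2,0],
    [0.05,0,0.2,0],
    [0.06,0,0.15,0],
    [0,0,0,0],
  ],
)

```text
time_s: 17.1
tcp_pos: [0.5631, 0.009, 0.2786]
ee_rot: [[0.998, 0.067, -0.014], [0.067, -0.998, -0.002], [-0.014, 0.001, -1.0]]
wrist_force: [-8.0, 1.8, -1.1]
gripper_width: 0.746
gripper_force: 30.0
```

Run:
```python
from h import *
g=mv((.6,.012,.2)); s=sense(); print(rk(np.array(s['tcp_pos'])+np.array(s['ee_rot'])[:,2]*r.tcp_to_grasp))
a=eyes.capture('wrist'); b=eyes.capture('side'); u,v=map(int,px('side',[.56,.01,.1]))
cv2.imwrite('pics/w3.png',np.hstack([cv2.resize(a[60:440,150:490],(430,480)),cv2.resize(b[v-60:v+60,u-46:u+46],(368,480),interpolation=cv2.INTER_CUBIC)]))
```

```text
t 17.1 grasp [0.5607 0.0087 0.1151] yaw 3.9 units [ 1.91 -0.03 -4.27] F [-8.   1.8 -1.1]
[-0.15650353  0.03953214]
```

View pics/w3.png

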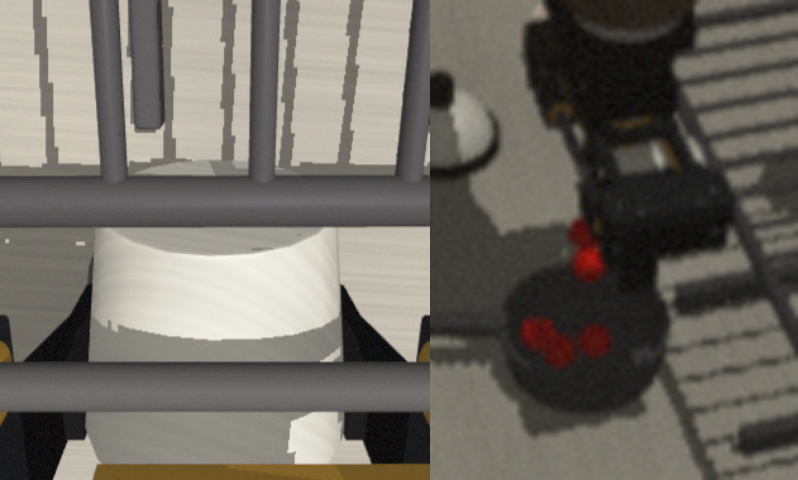

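It works: the side view shows three tomatoes already in the pan near (560,345) and two dropping at (588,245). I'll hold while they land.

Emit:
jog_arm(
  increments=[
    [0,0,0.1,0],
    [0.05,0,0.1,0],
    [0,0,0,0],
    [0,0,0,0],
    [0,0,0,0],
  ],
)

```text
time_s: 17.7
tcp_pos: [0.5642, 0.009, 0.275]
ee_rot: [[0.998, 0.067, -0.013], [0.067, -0.998, -0.002], [-0.013, 0.001, -1.0]]
wrist_force: [-7.6, 1.3, -0.7]
gripper_width: 0.74
gripper_force: 30.0
```

Run:
```python
from h import *
mv((.6,.012,.2)); b=eyes.capture('side'); u,v=map(int,px('side',[.54,.01,.05]))
c=b[v-75:v+75,u-100:u+100]; cv2.imwrite('pics/w4.png',cv2.resize(c,(800,600),interpolation=cv2.INTER_CUBIC))
hsv=cv2.cvtColor(b,cv2.COLOR_BGR2HSV); m=(((hsv[...,0]<6)|(hsv[...,0]>174))&(hsv[...,1]>200)&(hsv[...,2]>60)).astype(np.uint8)
n,l,st,ce=cv2.connectedComponentsWithStats(m)
print([(st[i,4],np.round(ce[i]).tolist(),np.round(rk(w('side',ce[i],.015)),3).tolist()) for i in range(1,n) if st[i,4]>8])
print([ (np.round(e['centre'],3).tolist(),round(e['conf'],2)) for e in eyes.spot_in('side','tomato0_center')])
pan()
```

```text
t 17.7 grasp [0.5621 0.0087 0.1115] yaw 3.8 units [ 1.84 -0.03 -4.45] F [-7.6  1.3 -0.7]
[(np.int32(20), [309.0, 226.0], [-0.2, 0.072]), (np.int32(32), [334.0, 231.0], [-0.142, 0.035]), (np.int32(18), [305.0, 233.0], [-0.216, 0.049]), (np.int32(27), [314.0, 234.0], [-0.194, 0.039])]
[([0.496, 0.002, 0.019], 0.57)]
pan? 0.64 rad 12.1 world [0.321 0.106 0.036] rack [-0.389  0.155] rest [0.316 0.117] yaw -63.8
pan? 0.56 rad 16.7 world [ 0.338 -0.139  0.036] rack [-0.39  -0.092] rest [ 0.31  -0.085] yaw -63.5
```

Emit:
jog_arm(
  increments=[
    [-0.5,0,0,0],
    [-0.5,0,-0.3,0],
    [0,0,-1,0],
    [0,0,-1,0],
    [0,0,-1,0],
    [0,0,-1,0],
    [0,0,-1,0],
    [0,0,0,0],
  ],
)

```text
time_s: 18.7
tcp_pos: [0.5478, 0.0082, 0.3872]
ee_rot: [[0.998, 0.069, 0.008], [0.069, -0.998, 0.001], [0.008, -0.001, -1.0]]
wrist_force: [0.2, -0.7, -0.5]
gripper_width: 0.744
gripper_force: 30.0
```

```bash
cat >> h.py <<'E'
def reds(cam='side'):
    b=eyes.capture(cam); hsv=cv2.cvtColor(b,cv2.COLOR_BGR2HSV); m=(((hsv[...,0]<6)|(hsv[...,0]>174))&(hsv[...,1]>180)&(hsv[...,2]>40)).astype(np.uint8)
    n,l,st,ce=cv2.connectedComponentsWithStats(m)
    for i in range(1,n):
        if st[i,4]>8: print('red',st[i,4],np.round(ce[i]),'rack',np.round(rk(w(cam,ce[i],.015)),3))
    return b
E
python3 - <<'E'
from h import *
mv((.6,.012,.2)); b=reds(); u,v=map(int,px('side',[.54,.01,.06]))
cv2.imwrite('pics/w4.png',cv2.resize(b[v-75:v+75,u-100:u+100],(800,600),interpolation=cv2.INTER_CUBIC))
E
```

```text
t 18.7 grasp [0.5491 0.0084 0.2237] yaw 3.9 units [ 2.54 -0.01  1.21] F [ 0.2 -0.7 -0.5]
red 36 [309. 226.] rack [-0.199  0.07 ]
red 49 [333. 231.] rack [-0.142  0.038]
red 52 [314. 235.] rack [-0.196  0.035]
red 31 [306. 234.] rack [-0.214  0.045]
```

View pics/w4.png

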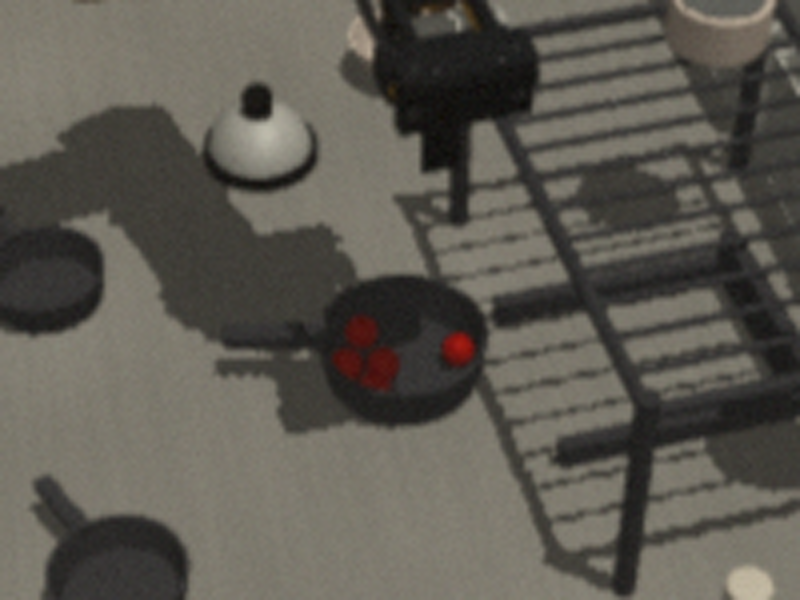

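Run:
```python
from h import *
for cam in('side','top','wrist'):
    b=eyes.capture(cam).astype(int); m=((b[...,2]>25)&(b[...,2]>2.5*b[...,1])&(b[...,2]>2.5*b[...,0])).astype(np.uint8)
    n,l,st,ce=cv2.connectedComponentsWithStats(m)
    for i in range(1,n):
        if st[i,4]>4: print(cam,st[i].tolist(),np.round(ce[i]))
    for e in eyes.outline_of(cam,'cup')[:2]:
        ys,xs=np.nonzero(e['mask']); print(cam,'cup',round(e['conf'],2),xs.min(),xs.max(),ys.min(),ys.max())
f=[sense()['wrist_force'][2] for _ in range(5)]; print(f)
```

```text
side [305, 223, 8, 8, 44] [309. 227.]
side [330, 227, 8, 8, 53] [333. 231.]
side [302, 231, 8, 7, 36] [306. 234.]
side [309, 231, 10, 10, 63] [314. 236.]
side cup 0.51 322 344 147 153
side cup 0.41 305 312 224 231
top [310, 231, 18, 17, 156] [317. 239.]
top [300, 234, 8, 8, 51] [303. 238.]
wrist [311, 159, 27, 28, 579] [324. 173.]
wrist cup 0.77 217 422 186 427
[np.float64(-1.1932556520170239), np.float64(-1.1932556520170239), np.float64(-1.1932556520170239), np.float64(-1.1932556520170239), np.float64(-1.1932556520170239)]
```

Run:
```python
from h import *
for u in [(309,227),(333,231),(306,234),(314,236)]:
    X=w('side',u,.016); print(u,np.round(X,3),'top px',np.round(px('top',X)))
b=eyes.capture('top').astype(int); m=((b[...,2]>25)&(b[...,2]>2.5*b[...,1])&(b[...,2]>2.5*b[...,0]))
for y in range(228,252): print(y,''.join('#' if v else '.' for v in m[y,295:335]))
```

```text
(309, 227) [0.516 0.033 0.016] top px [303. 238.]
(333, 231) [0.574 0.006 0.016] top px [313. 215.]
(306, 234) [0.503 0.01  0.016] top px [313. 243.]
(314, 236) [ 0.522 -0.002  0.016] top px [317. 235.]
228 ........................................
229 ........................................
230 ........................................
231 ...................####.................
232 ..................######................
233 .................########...............
234 .......####......########...##..........
235 ......######.....########.#####.........
236 .....#######.....###############........
237 .....########....#######.########.......
238 .....########......###...########.......
239 .....########......#.....########.......
240 .....#######.....#####...#######........
241 ......#####.....#######...######........
242 ...............########.................
243 ...............########.................
244 ...............########.................
245 ................#######.................
246 ................#######.................
247 ..................####..................
248 ........................................
249 ........................................
250 ........................................
251 ........................................
```

All five are in the pan. The top mask shows four, at px (303,238), (316,234), (314,244) and (324,238), and the side view shows the fifth at the front. To right the cup, I'll run the reverse arc over the rail with the lower half of its bottom against it.

Emit:
jog_arm(
  increments=[
    [0,0,1,0],
    [0,0,1,0],
    [0,0,1,0],
    [0,0,0.46,0],
    [0.4,0,0,0],
    [0.3,0,0,0],
    [0.18,0,-0.45,0],
    [0.18,0,-0.45,0],
    [0.32,0,-0.37,0],
    [0.32,0,-0.36,0],
  ],
)

```text
time_s: 20.1
tcp_pos: [0.5815, 0.0102, 0.3481]
ee_rot: [[0.998, 0.068, -0.002], [0.068, -0.998, -0.001], [-0.002, 0.0, -1.0]]
wrist_force: [-3.2, -0.6, -1.1]
gripper_width: 0.744
gripper_force: 29.8
```

Emit:
jog_arm(
  increments=[
    [0.43,0,-0.24,0],
    [0.42,0,-0.23,0],
    [0.48,0,-0.08,0],
    [0.48,0,-0.07,0],
    [0.48,0,0.09,0],
    [0.47,0,0.1,0],
    [0,0,0.1,0],
    [0,0,0.1,0],
    [0,0,0,0],
  ],
)

```text
time_s: 21.0
tcp_pos: [0.6393, 0.0148, 0.3553]
ee_rot: [[0.997, 0.07, 0.012], [0.07, -0.998, 0.0], [0.012, 0.0, -1.0]]
wrist_force: [1.8, 0.9, 10.6]
gripper_width: 0.741
gripper_force: 30.0
```

Run:
```python
from h import *
mv((.6,.012,.2)); a=eyes.capture('wrist');b=eyes.capture('side'); cv2.imwrite('pics/w5.png',np.hstack([cv2.resize(a[60:440,150:490],(430,480)),b[100:220,270:362].repeat(4,0).repeat(4,1)]))
```

```text
t 21.0 grasp [0.6413 0.0148 0.1918] yaw 4.0 units [-2.07 -0.   -0.44] F [ 1.8  0.9 10.6]
```

View pics/w5.png

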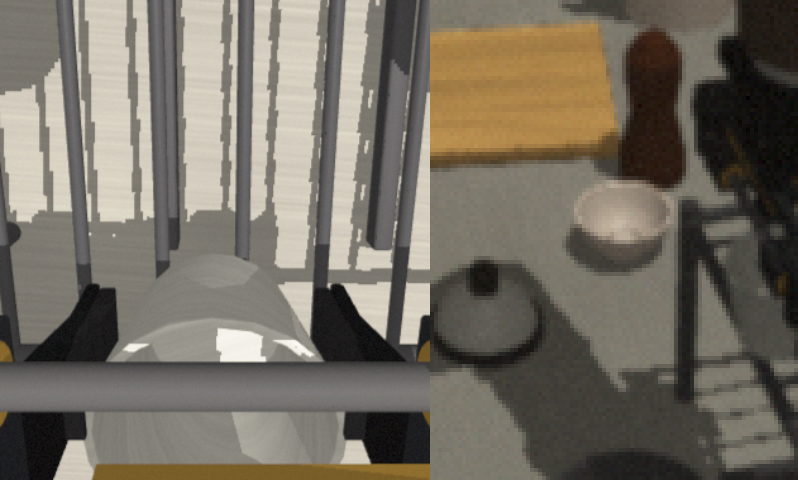

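The wrist view shows the cup upright again and empty, with its mouth at about (215,390). I'll carry it to open counter, press it flat and release.

Emit:
jog_arm(
  increments=[
    [0,0,-1,0],
    [0,0,-1,0],
    [-0.91,0.77,0,0],
    [-0.91,0.77,0,0],
    [-0.91,0.77,0,0],
    [-0.91,0.77,0,0],
    [-0.91,0.77,0,0],
    [-0.91,0.77,0,0],
    [-0.91,0.77,0,0],
    [-0.91,0.77,0,0],
  ],
)

```text
time_s: 22.1
tcp_pos: [0.4994, -0.1192, 0.3905]
ee_rot: [[0.998, 0.068, -0.0], [0.068, -0.998, 0.0], [-0.0, -0.0, -1.0]]
wrist_force: [-0.2, -0.4, -1.8]
gripper_width: 0.741
gripper_force: 30.0
```

Emit:
jog_arm(
  increments=[
    [-0.91,0.77,0.5,0],
    [-0.91,0.77,1,0],
    [0,0,1,0],
    [0,0,1,0],
    [0,0,1,0],
    [0,0,1,0],
    [0,0,1,0],
    [0,0,1,0],
    [0,0,1,0],
    [0,0,0.6,0],
  ],
)

```text
time_s: 23.1
tcp_pos: [0.4651, -0.152, 0.2076]
ee_rot: [[0.998, 0.068, -0.002], [0.068, -0.998, 0.0], [-0.002, -0.0, -1.0]]
wrist_force: [-0.3, 0.6, -1.0]
gripper_width: 0.742
gripper_force: 30.0
```

```bash
python3 -c "
from h import *
mv((.47,-.15,.036)); reds('top'); pan()"
```

```text
t 23.1 grasp [ 0.4648 -0.152   0.0441] yaw 3.9 units [ 0.27 -0.08  0.4 ] F [-0.3  0.6 -1. ]
red 51 [314. 215.] rack [-0.142  0.034]
red 10 [316. 232.] rack [-0.186  0.034]
pan? 0.91 rad 16.7 world [0.315 0.126 0.036] rack [-0.393  0.175] rest [0.292 0.179] yaw -66.0
pan? 0.79 rad 20.2 world [0.552 0.007 0.036] rack [-0.165  0.038] rest [0.564 0.01 ] yaw -164.2
pan? 0.67 rad 16.2 world [ 0.338 -0.14   0.036] rack [-0.389 -0.093] rest [ 0.312 -0.088] yaw -63.1
```

Emit:
jog_arm(
  increments=[
    [0,0,0.2,0],
    [0,0,0.2,0],
    [0,0,0.15,0],
    [0,0,0.15,0],
    [0,0,0,0],
  ],
)

```text
time_s: 23.75
tcp_pos: [0.4666, -0.1516, 0.1963]
ee_rot: [[0.998, 0.069, 0.003], [0.069, -0.998, -0.0], [0.003, 0.0, -1.0]]
wrist_force: [1.0, 0.9, 4.4]
gripper_width: 0.739
gripper_force: 30.0
```

Emit:
jog_arm(
  increments=[
    [0,0,0.15,0],
    [0,0,0.15,0],
    [0,0,0,0],
  ],
)

```text
time_s: 24.05
tcp_pos: [0.4703, -0.1513, 0.1932]
ee_rot: [[0.997, 0.072, 0.015], [0.072, -0.997, -0.001], [0.015, 0.002, -1.0]]
wrist_force: [5.6, 3.7, 15.5]
gripper_width: 0.741
gripper_force: 30.0
```

Emit:
jog_arm(
  increments=[
    [0,0,0,0],
    [0,0,0,0],
    [0,0,0,0],
    [0,0,0,0],
    [0,0,0,0],
    [0,0,0,0],
  ],
  grip=87,
)

```text
time_s: 24.65
tcp_pos: [0.4653, -0.1519, 0.1893]
ee_rot: [[0.998, 0.068, -0.001], [0.068, -0.998, -0.0], [-0.001, -0.0, -1.0]]
wrist_force: [0.5, -0.8, 1.2]
gripper_width: 1.0
gripper_force: 0.0
```

Emit:
jog_arm(
  increments=[
    [0,0,-1,0],
    [0,0,-1,0],
    [0,0,-1,0],
    [0,0,-1,0],
    [0,0,-1,0],
    [0,0,-1,0],
    [0,0,-1,0],
    [0,0,0,0],
  ],
)

```text
time_s: 25.45
tcp_pos: [0.4662, -0.1519, 0.3321]
ee_rot: [[0.998, 0.069, 0.006], [0.069, -0.998, -0.001], [0.006, 0.001, -1.0]]
wrist_force: [0.9, 0.8, -0.6]
gripper_width: 1.001
gripper_force: 0.0
```

```bash
cat >> h.py <<'E'
def cupw():
    s=sense(); k=eyes.get_calibration('wrist'); T=np.array(k['T_tool_cam']); K=np.array(k['camera_matrix']); R=np.array(s['ee_rot']);p=np.array(s['tcp_pos'])
    im=eyes.capture('wrist')
    for e in eyes.outline_of('wrist','cup')[:2]:
        c,_=cv2.findContours(e['mask'].astype(np.uint8),0,1); c=max(c,key=cv2.contourArea)[:,0].astype(float)
        dw=np.c_[c,np.ones(len(c))]@np.linalg.inv(K).T@T[:3,:3].T@R.T; o=R@T[:3,3]+p; q=o+dw*((.058-o[2])/dw[:,2])[:,None]
        print('cup wrist',round(e['conf'],2),cv2.minEnclosingCircle(q[:,:2].astype(np.float32)))
    return im
E
python3 - <<'E'
from h import *
mv((.467,-.152,.036)); cupw(); cv2.imwrite('pics/x.png',pan())
b=eyes.capture('side')
for e in eyes.outline_of('side','cup')[:2]:
    ys,xs=np.nonzero(e['mask']); print('side cup',round(e['conf'],2),xs.min(),xs.max(),ys.min(),ys.max())
# expected bbox of upright cup
a=np.linspace(0,6.28,60); P=[[.467+rr*np.cos(t),-.152+rr*np.sin(t),z] for rr,z in((.026,0),(.034,.058)) for t in a]
q=np.array([px('side',x) for x in P]); print('expected',q.min(0),q.max(0))
reds('top'); reds('side')
E
```

```text
t 25.4 grasp [ 0.4671 -0.152   0.1686] yaw 3.9 units [-0.05 -0.01  6.63] F [ 0.9  0.8 -0.6]
cup wrist 0.9 ((0.4645445644855499, -0.15127034485340118), 0.0354183204472065)
pan? 0.77 rad 17.0 world [0.316 0.126 0.036] rack [-0.392  0.174] rest [0.29 0.18] yaw -64.4
pan? 0.77 rad 16.6 world [ 0.337 -0.14   0.036] rack [-0.391 -0.092] rest [ 0.313 -0.089] yaw -64.4
pan? 0.56 rad 8.2 world [0.563 0.032 0.036] rack [-0.153  0.063] rest [ 0.563 -0.004] yaw 90.5
side cup 0.79 288 316 263 297
expected [288.55959596 261.79951418] [317.94983251 297.07254965]
red 51 [314. 215.] rack [-0.142  0.034]
red 47 [309. 226.] rack [-0.199  0.071]
red 49 [333. 231.] rack [-0.142  0.037]
red 9 [305. 232.] rack [-0.213  0.055]
```

Emit:
jog_arm(
  increments=[
    [0,0,-1,0],
    [-0.3,-1,-1,0],
    [-0.3,-1,0,0],
    [-0.3,-1,0,0],
    [-0.3,-1,0,0],
    [-0.3,-1,0,0],
    [-0.3,-1,0,0],
    [-0.3,-1,0,0],
    [-0.3,-1,0,0],
    [0,0,0,0],
  ],
)

```text
time_s: 26.85
tcp_pos: [0.4061, 0.0057, 0.3694]
ee_rot: [[0.997, 0.071, -0.0], [0.071, -0.997, 0.0], [-0.0, -0.0, -1.0]]
wrist_force: [-0.7, -0.5, -0.4]
gripper_width: 1.001
gripper_force: 0.0
```

```bash
cat >> h.py <<'E'
def wr(c,z):
    s=sense(); k=eyes.get_calibration('wrist'); T=np.array(k['T_tool_cam']); K=np.array(k['camera_matrix']); R=np.array(s['ee_rot']);p=np.array(s['tcp_pos'])
    dw=np.c_[c,np.ones(len(c))]@np.linalg.inv(K).T@T[:3,:3].T@R.T; o=R@T[:3,3]+p; return (o+dw*((z-o[2])/dw[:,2])[:,None])[:,:2]
def panw(cam):
    eyes.capture(cam)
    for e in eyes.outline_of(cam,'pan')[:3]:
        ys,xs=np.nonzero(e['mask']); c=np.c_[xs,ys].astype(float)
        q=wr(c,.036) if cam=='wrist' else np.array([w(cam,u,.036)[:2] for u in c])
        h=np.array([rk(x) for x in q]); print(cam,round(e['conf'],2),len(c),'rack x',np.round([h[:,0].min(),h[:,0].max()],3),'y',np.round([h[:,1].min(),h[:,1].max()],3))
        for x in np.arange(-.32,-.08,.015):
            m=abs(h[:,0]-x)<.004
            if m.sum()>2: print('  x',round(x,3),np.round([h[m,1].min(),h[m,1].max()],3))
E
python3 - <<'E'
from h import *
mv((.45,.0,.036)); panw('wrist'); panw('side')
E
```

```text
t 26.9 grasp [0.4061 0.0057 0.2059] yaw 4.1 units [2.17 0.44 8.49] F [-0.7 -0.5 -0.4]
wrist 0.93 14508 rack x [-0.291 -0.164] y [-0.015  0.097]
  x -0.29 [0.063 0.079]
  x -0.275 [0.059 0.078]
  x -0.26 [0.055 0.073]
  x -0.245 [0.05  0.069]
  x -0.23 [0.011 0.069]
  x -0.215 [-0.004  0.086]
  x -0.2 [-0.012  0.093]
  x -0.185 [-0.015  0.096]
  x -0.17 [-0.014  0.095]
wrist 0.67 6146 rack x [-0.421 -0.341] y [-0.129 -0.008]
wrist 0.65 4766 rack x [-0.417 -0.343] y [0.13  0.219]
side 0.75 1255 rack x [-0.292 -0.125] y [-0.039  0.095]
  x -0.29 [0.057 0.076]
  x -0.275 [0.053 0.077]
  x -0.26 [0.048 0.072]
  x -0.245 [0.044 0.068]
  x -0.23 [-0.022  0.067]
  x -0.215 [-0.033  0.085]
  x -0.2 [-0.037  0.09 ]
  x -0.185 [-0.038  0.094]
  x -0.17 [-0.037  0.094]
  x -0.155 [-0.028  0.089]
  x -0.14 [-0.007  0.081]
  x -0.125 [0.022 0.057]
side 0.73 336 rack x [-0.132 -0.063] y [0.291 0.382]
  x -0.125 [0.307 0.368]
  x -0.11 [0.293 0.376]
  x -0.095 [0.294 0.382]
side 0.66 1014 rack x [-0.432 -0.35 ] y [-0.154 -0.017]
```

Emit:
jog_arm(
  increments=[
    [0,0,0.5,0.79],
    [0,0,1,0.79],
    [0,0,1,0.78],
    [0,0,1,0.78],
    [0,0,0,0],
  ],
  grip=60,
)

```text
time_s: 27.55
tcp_pos: [0.4061, 0.0036, 0.2973]
ee_rot: [[0.983, -0.184, -0.006], [-0.184, -0.983, -0.002], [-0.006, 0.003, -1.0]]
wrist_force: [0.0, -0.4, 0.0]
gripper_width: 0.706
gripper_force: 0.0
```

Run:
```python
from h import *
mv((*wd((-.281,.066)),.035)); panw('wrist')
```

```text
t 27.6 grasp [0.405  0.0032 0.1338] yaw -10.6 units [ 1.27 -1.4   4.93] F [ 0.  -0.4  0. ]
wrist 0.96 8855 rack x [-0.403 -0.335] y [-0.128 -0.042]
wrist 0.77 688 rack x [-0.426 -0.34 ] y [0.135 0.166]
wrist 0.68 17941 rack x [-0.29  -0.161] y [-0.011  0.1  ]
  x -0.29 [0.066 0.08 ]
  x -0.275 [0.061 0.079]
  x -0.26 [0.057 0.076]
  x -0.245 [0.053 0.071]
  x -0.23 [0.019 0.068]
  x -0.215 [0.    0.086]
  x -0.2 [-0.009  0.095]
  x -0.185 [-0.011  0.099]
  x -0.17 [0.046 0.1  ]
```

Emit:
jog_arm(
  increments=[
    [0.63,-0.8,0.5,0],
    [0.62,-0.8,1,0],
    [0,0,1,0],
    [0,0,1,0],
    [0,0,1,0],
    [0,0,0.43,0],
    [0,0,0,0],
  ],
)

```text
time_s: 28.35
tcp_pos: [0.4375, 0.0315, 0.2008]
ee_rot: [[0.983, -0.182, -0.001], [-0.182, -0.983, -0.001], [-0.001, 0.001, -1.0]]
wrist_force: [0.5, -0.2, -0.2]
gripper_width: 0.69
gripper_force: 0.0
```

Emit:
jog_arm(
  increments=[
    [0,0,0,0],
    [0,0,0,0],
    [0,0,0,0],
    [0,0,0,0],
    [0,0,0,0],
    [0,0,0,0],
    [0,0,0,0],
  ],
  grip=5,
)

```text
time_s: 29.05
tcp_pos: [0.4369, 0.0312, 0.201]
ee_rot: [[0.983, -0.183, -0.001], [-0.183, -0.983, -0.001], [-0.001, 0.001, -1.0]]
wrist_force: [0.1, -2.4, 2.4]
gripper_width: 0.176
gripper_force: 29.9
```

Run:
```python
from h import *
mv((*wd((-.281,.0)),.035)); s=sense(); print(s['gripper_width']*87, rk(np.array(s['tcp_pos'])+np.array(s['ee_rot'])[:,2]*r.tcp_to_grasp)); panw('side')
```

```text
t 29.1 grasp [0.4368 0.0312 0.0375] yaw -10.5 units [0.78 3.47 0.13] F [ 0.1 -2.4  2.4]
15.33329426542008 [-0.27843003  0.0710479 ]
side 0.9 1035 rack x [-0.434 -0.352] y [-0.156 -0.017]
side 0.8 1126 rack x [-0.249 -0.125] y [-0.039  0.096]
  x -0.245 [0.048 0.067]
  x -0.23 [-0.018  0.067]
  x -0.215 [-0.033  0.085]
  x -0.2 [-0.037  0.093]
  x -0.185 [-0.038  0.096]
  x -0.17 [-0.035  0.094]
  x -0.155 [-0.024  0.089]
  x -0.14 [-0.007  0.081]
  x -0.125 [0.022 0.057]
side 0.7 732 rack x [-0.436 -0.353] y [0.102 0.249]
```

Emit:
jog_arm(
  increments=[
    [0.09,0.344,0,-0.32],
    [0.08,0.346,0,-0.32],
    [0.07,0.348,0,-0.32],
    [0.06,0.35,0,-0.32],
    [0.05,0.352,0,-0.32],
    [0.045,0.353,0,-0.32],
    [0.035,0.354,0,-0.32],
    [0.025,0.355,0,-0.32],
    [0.015,0.355,0,-0.32],
    [0.01,0.355,0,-0.32],
  ],
)

```text
time_s: 30.15
tcp_pos: [0.4424, -0.0389, 0.201]
ee_rot: [[0.997, 0.076, 0.001], [0.076, -0.997, 0.001], [0.001, -0.001, -1.0]]
wrist_force: [-0.7, 4.7, 0.6]
gripper_width: 0.183
gripper_force: 29.9
```

Run:
```python
from h import *
mv((*wd((-.278,.0)),.035)); s=sense(); print(s['gripper_width']*87, rk(np.array(s['tcp_pos'])+np.array(s['ee_rot'])[:,2]*r.tcp_to_grasp)); panw('side'); reds('side')
```

```text
t 30.1 grasp [ 0.4426 -0.0388  0.0375] yaw 4.4 units [-0.01  0.04  0.13] F [-0.7  4.7  0.6]
15.932405731253525 [-0.2777912   0.00083236]
side 0.96 712 rack x [-0.434 -0.356] y [0.103 0.245]
side 0.65 1095 rack x [-0.277 -0.179] y [-0.538 -0.358]
  x -0.275 [-0.395 -0.367]
  x -0.26 [-0.406 -0.359]
  x -0.245 [-0.417 -0.36 ]
  x -0.23 [-0.463 -0.368]
  x -0.215 [-0.498 -0.447]
  x -0.2 [-0.528 -0.469]
  x -0.185 [-0.538 -0.501]
side 0.63 1033 rack x [-0.433 -0.35 ] y [-0.154 -0.017]
red 49 [338. 239.] rack [-0.138  0.005]
red 153 [317. 245.] rack [-0.197  0.001]
```

Run:
```python
from h import *
pan(); panw('side'); panw('wrist')
```

```text
pan? 0.76 rad 21.0 world [ 0.552 -0.033  0.036] rack [-0.168 -0.001] rest [ 0.545 -0.034] yaw 8.7
pan? 0.61 rad 16.8 world [ 0.337 -0.14   0.036] rack [-0.39  -0.092] rest [ 0.311 -0.087] yaw -63.0
side 0.98 1181 rack x [-0.232 -0.122] y [-0.078  0.059]
  x -0.23 [-0.056 -0.032]
  x -0.215 [-0.071  0.043]
  x -0.2 [-0.075  0.05 ]
  x -0.185 [-0.078  0.057]
  x -0.17 [-0.076  0.058]
  x -0.155 [-0.069  0.054]
  x -0.14 [-0.056  0.046]
  x -0.125 [-0.025  0.026]
side 0.76 689 rack x [-0.435 -0.356] y [0.102 0.249]
side 0.72 1060 rack x [-0.434 -0.351] y [-0.157 -0.019]
wrist 0.95 53287 rack x [-0.285 -0.166] y [-0.055  0.056]
  x -0.275 [-0.007  0.009]
  x -0.26 [-0.007  0.009]
  x -0.245 [-0.007  0.009]
  x -0.23 [-0.019  0.019]
  x -0.215 [-0.041  0.042]
  x -0.2 [-0.05   0.052]
  x -0.185 [-0.054  0.056]
  x -0.17 [-0.055  0.056]
```

The pan is aligned with the lane. Next I'll slide it in as far as the gripper body allows.

Emit:
jog_arm(
  increments=[
    [0.4,0.01,0,0.03],
    [0.7,0.01,0,0.03],
    [0.7,0,0,0],
    [0.7,0,0,0],
    [0.7,0,0,0],
    [0.7,0,0,0],
    [0.7,0,0,0],
    [0.6,0,0,0],
    [0.5,0,0,0],
    [0.4,0,0,0],
  ],
)

```text
time_s: 31.6
tcp_pos: [0.56, -0.0326, 0.2003]
ee_rot: [[0.998, 0.066, -0.015], [0.066, -0.998, -0.003], [-0.015, 0.002, -1.0]]
wrist_force: [-11.3, -0.8, 10.8]
gripper_width: 0.182
gripper_force: 30.0
```

Emit:
jog_arm(
  increments=[
    [0.1,0,0,0],
    [0,0,0,0],
    [0,0,0,0],
    [0,0,0,0],
    [0,0,0,0],
    [0,0,0,0],
  ],
  grip=60,
)

```text
time_s: 32.2
tcp_pos: [0.5657, -0.0312, 0.2009]
ee_rot: [[0.998, 0.068, -0.0], [0.068, -0.998, -0.0], [-0.0, 0.0, -1.0]]
wrist_force: [0.3, 0.5, 0.7]
gripper_width: 0.633
gripper_force: 0.0
```

Run:
```python
from h import *
mv((*wd((-.15,.0)),.0375)); s=sense(); print(s['gripper_width']*87, rk(np.array(s['tcp_pos'])+np.array(s['ee_rot'])[:,2]*r.tcp_to_grasp)); panw('side'); reds('side')
```

```text
t 32.2 grasp [ 0.5656 -0.0312  0.0374] yaw 3.9 units [ 0.23 -0.03 -0.  ] F [0.3 0.5 0.7]
55.02857020091732 [-0.1545365  -0.00060718]
side 0.71 599 rack x [-0.114 -0.006] y [-0.074  0.051]
  x -0.11 [-0.063 -0.045]
  x -0.095 [-0.071 -0.042]
side 0.62 706 rack x [-0.434 -0.357] y [0.105 0.25 ]
side 0.62 1049 rack x [-0.434 -0.35 ] y [-0.154 -0.017]
red 34 [378. 231.] rack [-0.029  0.003]
red 76 [365. 239.] rack [-0.071 -0.013]
```

Emit:
jog_arm(
  increments=[
    [-1,0,0,0],
    [0,0,-1,0],
    [0,0,-1,0],
    [0,0,-1,0],
    [0,0,-1,0],
    [0,0,-1,0],
    [0,0,0,0],
  ],
  grip=87,
)

```text
time_s: 33.05
tcp_pos: [0.5466, -0.0325, 0.304]
ee_rot: [[0.998, 0.069, 0.007], [0.069, -0.998, 0.001], [0.007, -0.0, -1.0]]
wrist_force: [0.1, 0.2, -0.2]
gripper_width: 0.997
gripper_force: 0.0
```

Run:
```python
from h import *
mv((.4645,-.1515,.036)); panw('wrist')
```

```text
t 33.0 grasp [ 0.5477 -0.0324  0.1405] yaw 3.9 units [-4.59  5.66  5.19] F [ 0.1  0.2 -0.2]
wrist 0.87 17203 rack x [-0.176 -0.042] y [-0.057  0.053]
  x -0.17 [-0.008  0.007]
  x -0.155 [-0.009  0.006]
  x -0.14 [-0.009  0.007]
  x -0.125 [-0.009  0.007]
  x -0.095 [-0.043  0.044]
```

Emit:
jog_arm(
  increments=[
    [-0.74,0.94,0,0],
    [-0.74,0.94,0,0],
    [-0.74,0.94,0,0],
    [-0.74,0.94,0,0],
    [-0.74,0.94,0,0],
    [-0.74,0.94,0,0],
    [0,0,0,0],
  ],
)

```text
time_s: 33.85
tcp_pos: [0.4628, -0.1527, 0.2995]
ee_rot: [[0.998, 0.065, -0.004], [0.065, -0.998, 0.0], [-0.004, -0.001, -1.0]]
wrist_force: [-0.3, 0.3, 0.2]
gripper_width: 0.997
gripper_force: 0.0
```

Run:
```python
from h import *
mv((.4645,-.1515,.036)); cupw(); panw('side'); reds('side')
```

```text
t 33.9 grasp [ 0.4622 -0.1526  0.136 ] yaw 3.7 units [ 0.14 -0.04  5.  ] F [-0.3  0.3  0.2]
cup wrist 0.69 ((0.46476539969444275, -0.15034855902194977), 0.03568967804312706)
side 0.82 883 rack x [-0.174 -0.005] y [-0.073  0.05 ]
  x -0.17 [-0.014  0.004]
  x -0.155 [-0.015  0.007]
  x -0.14 [-0.015  0.007]
  x -0.125 [-0.016  0.007]
  x -0.11 [-0.063  0.024]
  x -0.095 [-0.071  0.039]
side 0.72 980 rack x [-0.433 -0.353] y [-0.155 -0.019]
side 0.63 711 rack x [-0.436 -0.354] y [0.102 0.245]
red 146 [361. 236.] rack [-0.078 -0.002]
red 34 [378. 231.] rack [-0.029  0.003]
```

Emit:
jog_arm(
  increments=[
    [0.14,-0.1,1,0],
    [0,0,1,0],
    [0,0,1,0],
    [0,0,1,0],
    [0,0,0.6,0],
    [0,0,0.35,0],
    [0,0,0,0],
  ],
)

```text
time_s: 34.8
tcp_pos: [0.4676, -0.1486, 0.2011]
ee_rot: [[0.998, 0.069, -0.002], [0.069, -0.998, -0.0], [-0.002, -0.0, -1.0]]
wrist_force: [-0.5, 0.1, 0.8]
gripper_width: 1.004
gripper_force: 0.0
```

Emit:
jog_arm(
  increments=[
    [0,0,0,0],
    [0,0,0,0],
    [0,0,0,0],
    [0,0,0,0],
    [0,0,0,0],
    [0,0,-0.4,0],
  ],
  grip=40,
)

```text
time_s: 35.4
tcp_pos: [0.4669, -0.1491, 0.2095]
ee_rot: [[0.998, 0.068, -0.002], [0.068, -0.998, 0.0], [-0.002, -0.0, -1.0]]
wrist_force: [0.4, 1.3, -2.6]
gripper_width: 0.737
gripper_force: 30.1
```

Run:
```python
from h import *
mv((*wd((-.225,-.001)),.039)); s=sense(); print(s['gripper_width']*87,s['gripper_force'])
```

```text
t 35.4 grasp [ 0.4665 -0.149   0.046 ] yaw 3.9 units [ 1.82 -5.5   0.35] F [ 0.4  1.3 -2.6]
64.13264644894385 30.073794967356662
```

Emit:
jog_arm(
  increments=[
    [0.3,-0.92,0,0],
    [0.3,-0.92,0,0],
    [0.3,-0.92,0,0],
    [0.31,-0.92,0,0],
    [0.31,-0.91,0,0],
    [0.3,-0.91,0,0],
    [0,0,0.3,0],
    [0.4,0,0,0],
    [0.4,0,0,0],
    [0,0,0,0],
  ],
)

```text
time_s: 36.4
tcp_pos: [0.5136, -0.0362, 0.2041]
ee_rot: [[0.998, 0.067, 0.002], [0.067, -0.998, 0.0], [0.002, 0.0, -1.0]]
wrist_force: [-0.6, -0.2, -1.2]
gripper_width: 0.737
gripper_force: 30.2
```

Emit:
jog_arm(
  increments=[
    [0.3,0,0,0],
    [0.4,0,0,0],
    [0.4,0,0,0],
    [0.4,0,0,0],
    [0.4,0,0,0],
    [0.4,0,0,0],
    [0.3,0,0,0],
    [0,0,0,0],
  ],
)

```text
time_s: 37.2
tcp_pos: [0.5634, -0.0329, 0.2036]
ee_rot: [[0.998, 0.067, -0.005], [0.067, -0.998, -0.001], [-0.005, 0.001, -1.0]]
wrist_force: [-4.8, -0.9, 2.1]
gripper_width: 0.736
gripper_force: 30.3
```

Run:
```python
from h import *
mv((*wd((-.147,0)),.039)); panw('side'); reds('side')
```

```text
t 37.2 grasp [ 0.5626 -0.033   0.0401] yaw 3.8 units [ 0.53 -0.11  0.05] F [-4.8 -0.9  2.1]
side 0.82 571 rack x [-0.084  0.037] y [-0.059  0.048]
side 0.75 739 rack x [-0.435 -0.354] y [0.102 0.246]
side 0.65 208 rack x [-0.198 -0.132] y [-0.057  0.046]
  x -0.2 [-0.037 -0.017]
  x -0.185 [-0.056  0.038]
  x -0.17 [0.035 0.043]
  x -0.14 [0.037 0.046]
red 41 [393. 229.] rack [0.011 0.002]
red 23 [381. 233.] rack [-0.023 -0.004]
red 13 [382. 239.] rack [-0.03  -0.025]
```

Emit:
jog_arm(
  increments=[
    [0.2,0,0,0],
    [0.2,0,0,0],
    [0,0,0,0],
  ],
)

```text
time_s: 37.65
tcp_pos: [0.5715, -0.0319, 0.2037]
ee_rot: [[0.998, 0.068, -0.002], [0.068, -0.998, -0.0], [-0.002, 0.0, -1.0]]
wrist_force: [-4.9, -0.7, 1.6]
gripper_width: 0.737
gripper_force: 30.6
```

Run:
```python
from h import *
mv((*wd((-.147,0)),.039)); panw('side'); reds('side')
```

```text
t 37.6 grasp [ 0.5712 -0.0319  0.0402] yaw 3.9 units [ 0.1  -0.09  0.06] F [-4.9 -0.7  1.6]
side 0.87 1036 rack x [-0.432 -0.351] y [-0.158 -0.02 ]
side 0.86 753 rack x [-0.436 -0.354] y [0.102 0.25 ]
side 0.62 753 rack x [-0.075  0.046] y [-0.061  0.052]
red 11 [375. 225.] rack [-0.03   0.027]
red 41 [396. 228.] rack [0.02  0.002]
red 46 [381. 232.] rack [-0.023 -0.001]
red 18 [385. 238.] rack [-0.021 -0.024]
```

Emit:
jog_arm(
  increments=[
    [0.15,0,0,0],
    [0.1,0,0,0],
    [0,0,0,0],
  ],
)

```text
time_s: 38.1
tcp_pos: [0.5765, -0.0315, 0.2038]
ee_rot: [[0.998, 0.068, -0.002], [0.068, -0.998, -0.0], [-0.002, 0.0, -1.0]]
wrist_force: [-4.5, -0.8, 1.7]
gripper_width: 0.739
gripper_force: 30.6
```

Emit:
jog_arm(
  increments=[
    [0.1,0,0,0],
    [0.1,0,0,0],
    [0,0,0,0],
  ],
)

```text
time_s: 38.4
tcp_pos: [0.5783, -0.0314, 0.2034]
ee_rot: [[0.998, 0.067, -0.01], [0.067, -0.998, -0.001], [-0.01, 0.0, -1.0]]
wrist_force: [-11.2, 1.2, 7.6]
gripper_width: 0.742
gripper_force: 30.4
```

Run:
```python
from h import *
mv((*wd((-.147,0)),.039)); panw('side')
```

```text
t 38.4 grasp [ 0.5767 -0.0316  0.0399] yaw 3.8 units [-0.18 -0.09  0.05] F [-11.2   1.2   7.6]
side 0.89 636 rack x [-0.07   0.051] y [-0.061  0.049]
side 0.87 767 rack x [-0.437 -0.353] y [0.103 0.248]
side 0.62 1071 rack x [-0.434 -0.35 ] y [-0.156 -0.017]
```

Emit:
jog_arm(
  increments=[
    [-0.5,0,0,0],
    [-1,0,0,0],
    [-1,0,0,0],
    [-1,0,0,0],
    [-1,0,0,0],
    [0,0,0,0],
  ],
)

```text
time_s: 39.1
tcp_pos: [0.4898, -0.0373, 0.2041]
ee_rot: [[0.998, 0.068, 0.001], [0.068, -0.998, 0.001], [0.001, -0.001, -1.0]]
wrist_force: [0.6, -0.3, -1.1]
gripper_width: 0.735
gripper_force: 30.4
```

Run:
```python
from h import *
mv((.48,-.08,.039)); panw('wrist'); panw('side'); reds('side')
im=eyes.capture('side'); eyes.capture('top')
for c in('side','top'):
  for e in eyes.outline_of(c,'pan_grip')[:3]:
    ys,xs=np.nonzero(e['mask']); print(c,e['conf'],xs.min(),xs.max(),ys.min(),ys.max())
print('tip if at stop: side px',px('side',[*wd((-.116,0)),.036]),'if -10mm',px('side',[*wd((-.126,0)),.036]))
```

```text
t 39.1 grasp [ 0.49   -0.0372  0.0406] yaw 3.9 units [-0.64  2.1   0.08] F [ 0.6 -0.3 -1.1]
side 0.86 1075 rack x [-0.433 -0.348] y [-0.158 -0.02 ]
side 0.85 746 rack x [-0.436 -0.353] y [0.102 0.249]
side 0.66 671 rack x [-0.118  0.051] y [-0.062  0.05 ]
  x -0.11 [-0.015  0.006]
  x -0.095 [-0.014  0.006]
red 10 [376. 225.] rack [-0.025  0.027]
red 41 [398. 228.] rack [0.025 0.002]
red 56 [381. 232.] rack [-0.021 -0.   ]
red 17 [387. 238.] rack [-0.016 -0.025]
side 0.88 214 244 194 227
side 0.79 347 411 211 243
top 0.93 302 343 138 201
top 0.91 344 388 290 322
tip if at stop: side px [347.39202166 233.0481744 ] if -10mm [343.66653874 233.82652705]
```

The handle tip at side px 347 matches the at-stop prediction of 347.4, and the push force jumped, so the pan is against the stop. I'll set the cup down here.

Emit:
jog_arm(
  increments=[
    [0,0,0.15,0],
    [0,0,0.15,0],
    [0,0,0.1,0],
    [0,0,0,0],
  ],
)

```text
time_s: 39.95
tcp_pos: [0.4924, -0.037, 0.202]
ee_rot: [[0.997, 0.071, 0.004], [0.071, -0.997, -0.001], [0.004, 0.001, -1.0]]
wrist_force: [-13.6, 2.3, 45.6]
gripper_width: 0.734
gripper_force: 38.4
```

Emit:
jog_arm(
  increments=[
    [0,0,0,0],
    [0,0,0,0],
    [0,0,0,0],
    [0,0,0,0],
    [0,0,0,0],
    [0,0,0,0],
  ],
  grip=87,
)

```text
time_s: 40.55
tcp_pos: [0.4913, -0.0372, 0.1955]
ee_rot: [[0.998, 0.068, -0.001], [0.068, -0.998, -0.0], [-0.001, 0.0, -1.0]]
wrist_force: [-0.5, -0.2, -0.3]
gripper_width: 0.997
gripper_force: 0.0
```

Emit:
jog_arm(
  increments=[
    [0,0,-0.5,0],
    [0,0,-1,0],
    [0,0,-1,0],
    [0,0,-1,0],
    [0,0,-1,0],
    [0,0,-1,0],
    [0,0,-1,0],
    [0,0,0,0],
  ],
)

```text
time_s: 41.35
tcp_pos: [0.492, -0.0371, 0.3293]
ee_rot: [[0.998, 0.069, 0.007], [0.069, -0.998, 0.001], [0.007, -0.0, -1.0]]
wrist_force: [0.5, 0.8, -0.3]
gripper_width: 0.997
gripper_force: 0.0
```

Run:
```python
from h import *
cupw()
eyes.capture('side')
for e in eyes.outline_of('side','cup')[:2]:
    ys,xs=np.nonzero(e['mask']); print('side cup',round(e['conf'],2),xs.min(),xs.max(),ys.min(),ys.max())
a=np.linspace(0,6.28,60); P=[[.489+rr*np.cos(t),-.036+rr*np.sin(t),z] for rr,z in((.026,0),(.034,.058)) for t in a]
q=np.array([px('side',x) for x in P]); print('expected',q.min(0),q.max(0))
for c in('side','top'):
    eyes.capture(c)
    print(c,'bell',[(np.round(e['centre'],3),round(e['conf'],2)) for e in eyes.spot_in(c,'bell')][:1])
    for e in eyes.outline_of(c,'bell_top')[:2]:
        ys,xs=np.nonzero(e['mask']); print(c,'btop',round(e['conf'],2),xs.min(),xs.max(),ys.min(),ys.max(),w(c,(xs.mean(),ys.mean()),.055))
mv((.481,.239,.1))
```

```text
cup wrist 0.85 ((0.4886614978313446, -0.035687193274497986), 0.035490185022354126)
side cup 0.84 290 316 228 259
expected [289.78029286 226.32188376] [317.20784128 259.31274693]
side bell [(array([0.464, 0.218, 0.026]), 0.58)]
top bell []
t 41.9 grasp [ 0.4911 -0.0372  0.1619] yaw 3.9 units [  0.44 -13.81   3.09] F [-0.  -0.6 -0.3]
```

Emit:
jog_arm(
  increments=[
    [0.03,-0.99,0,0],
    [0.03,-0.99,0,0],
    [0.03,-0.99,0,0],
    [0.03,-0.99,0,0],
    [0.03,-0.99,0,0],
    [0.03,-0.99,0,0],
    [0.03,-0.99,0,0],
    [0.03,-0.99,0,0],
    [0.03,-0.99,0,0],
    [0.03,-0.99,0,0],
  ],
  grip=0,
)

```text
time_s: 42.85
tcp_pos: [0.4837, 0.1616, 0.3257]
ee_rot: [[0.998, 0.068, -0.0], [0.068, -0.998, -0.0], [-0.0, 0.0, -1.0]]
wrist_force: [-0.1, -0.6, 0.5]
gripper_width: 0.167
gripper_force: 0.0
```

Emit:
jog_arm(
  increments=[
    [0.03,-0.98,0,0],
    [0.03,-0.98,0,0],
    [0.03,-0.98,0,0],
    [0.03,-0.98,0,0],
    [0,0,0.5,0],
    [0,0,1,0],
    [0,0,1,0],
    [0,0,0.5,0],
    [0,0,0,0],
  ],
)

```text
time_s: 43.75
tcp_pos: [0.4805, 0.2385, 0.2641]
ee_rot: [[0.998, 0.068, -0.003], [0.068, -0.998, -0.003], [-0.003, 0.003, -1.0]]
wrist_force: [-0.6, -0.1, 0.2]
gripper_width: 0.008
gripper_force: 0.0
```

Run:
```python
from h import *
mv((.480,.239,.0705)); print(sense()['gripper_width'])
im=eyes.capture('wrist'); s=sense()
for n in('bell_top','bell'):
    for e in eyes.outline_of('wrist',n)[:1]:
        ys,xs=np.nonzero(e['mask']); q=wr(np.c_[xs,ys].astype(float),.059 if n=='bell_top' else .03); print(n,round(e['conf'],2),q.min(0),q.max(0),q.mean(0))
    print([(np.round(e['centre'],3),round(e['conf'],2)) for e in eyes.spot_in('wrist',n)][:1])
```

```text
t 43.8 grasp [0.4799 0.2381 0.1006] yaw 3.9 units [ 0.01 -0.05  1.51] F [-0.6 -0.1  0.2]
0.008496809682170653
bell_top 0.8 [0.47213391 0.23712445] [0.49877572 0.25857682] [0.48685748 0.24825024]
[(array([0.488, 0.245, 0.058]), 0.92)]
bell 0.84 [0.45253977 0.20930137] [0.52865306 0.28686349] [0.49312499 0.24903708]
[(array([0.493, 0.245, 0.032]), 0.65)]
```

Emit:
jog_arm(
  increments=[
    [0.22,-0.33,0,0],
    [0,0,0.6,0],
    [0,0,0.4,0],
    [0,0,0.3,0],
    [0,0,0.25,0],
    [0,0,0,0],
  ],
)

```text
time_s: 44.6
tcp_pos: [0.4845, 0.2459, 0.2345]
ee_rot: [[0.998, 0.068, -0.002], [0.068, -0.998, -0.001], [-0.002, 0.001, -1.0]]
wrist_force: [-2.5, 1.1, 4.1]
gripper_width: 0.006
gripper_force: 2.2
```

The plunger is down about 6.5 mm at 4.1 N, so the bell has rung. I'll back off and check.

Emit:
jog_arm(
  increments=[
    [0,0,-0.5,0],
    [0,0,-1,0],
    [0,0,-1,0],
    [0,0,-1,0],
    [0,0,-1,0],
    [0,0,-1,0],
    [0,0,-1,0],
    [0,0,0,0],
    [0,0,0,0],
  ],
)

```text
time_s: 45.5
tcp_pos: [0.4846, 0.2458, 0.3655]
ee_rot: [[0.998, 0.068, 0.001], [0.068, -0.998, 0.001], [0.001, -0.001, -1.0]]
wrist_force: [-0.2, -0.1, -1.7]
gripper_width: 0.008
gripper_force: 0.0
```

Run:
```python
from h import *
mv((.48,.24,.2)); panw('side'); reds('side'); eyes.capture('side')
for n in('cup','ramekin','squeeze_bottle','pepper_mill','spoon'):
    print(n,[(np.round(e['centre'],3).tolist(),round(e['conf'],2)) for e in eyes.spot_in('side',n)][:2])
b=eyes.capture('top').astype(int); m=((b[...,2]>25)&(b[...,2]>2.5*b[...,1])&(b[...,2]>2.5*b[...,0]))
for y in range(135,185): 
    if m[y].any(): print(y,''.join('#' if v else '.' for v in m[y,295:350]))
pan()
```

```text
t 45.5 grasp [0.4847 0.246  0.202 ] yaw 3.9 units [-0.26  0.28  0.1 ] F [-0.2 -0.1 -1.7]
side 0.76 1103 rack x [-0.434 -0.348] y [-0.156 -0.017]
side 0.66 828 rack x [-0.12   0.051] y [-0.062  0.051]
  x -0.11 [-0.016  0.007]
  x -0.095 [-0.016  0.006]
side 0.64 698 rack x [-0.436 -0.357] y [0.106 0.249]
red 13 [376. 225.] rack [-0.025  0.027]
red 42 [398. 228.] rack [0.025 0.002]
red 56 [382. 232.] rack [-0.021 -0.   ]
red 17 [387. 237.] rack [-0.016 -0.024]
cup [([0.485, -0.028, 0.039], 0.8), ([0.722, -0.018, 0.024], 0.5)]
ramekin [([0.605, 0.337, 0.017], 0.75)]
squeeze_bottle [([0.642, -0.327, 0.09], 0.79)]
pepper_mill [([0.636, 0.39, 0.057], 0.82)]
spoon [([0.531, -0.476, 0.017], 0.69)]
147 ........................#..............................
148 .......................##...##.........................
149 ......................###...##.........................
150 ......................###...##.........................
151 ......................####..##.........................
152 ......................####..##.........................
153 .......................###..#.......
[... 534 characters left out ...]
####..###..###...........
168 ...................######......####.###..###...........
169 ...................#######....#########...#............
170 ..................########....#########...#............
171 ..................########....#######..................
172 ...................#######....#######..................
173 ...................#######....#######..................
174 ....................####......#######..................
175 ...............................#####...................
pan? 0.94 rad 16.5 world [0.314 0.128 0.036] rack [-0.394  0.176] rest [0.292 0.178] yaw -66.6
pan? 0.79 rad 16.6 world [ 0.338 -0.14   0.036] rack [-0.39  -0.093] rest [ 0.309 -0.086] yaw -62.6
```

```bash
python3 -c "
from station import r
print(r.finish_job())"
```

```text
the job is handed in; nothing more can be done
None
```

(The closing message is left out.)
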